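# Clamp printing blocks in the curing chest

### The arm

A 6-joint arm with a two-finger parallel gripper is mounted at the origin on the work surface. World frame = base frame: x ahead of the robot, y to its left, z up, the work surface at z = 0. Lengths are in m, angles in rad, forces in N, time in s.
With the tool pointing down it reaches from about 0.25 to 0.775 m from the base axis. Payload 4 kg.
Tool frame: the origin (TCP) lies at the very end of the fingers, on their centre line; the grasp point (between the pads) lies 19 mm behind it; z points along the fingers, y is the direction in which the jaws open and shut (so a half turn about z gives the same grasp; the last joint's range is limited). The gripper opens to 94 mm and grips with 3 to 60 N. Pads are 16 mm wide; open, the fingers measure 119 mm over their backs; the gripper's body (75 mm by 177 mm) begins 78 mm behind the grasp point.
Start: joints at [1.169, 0.087, 1.371, -0, 1.684, -0.103], TCP at [0.162, 0.526, 0.206] pointing down, gripper open.
Joint ranges: [-3.1, 3.1], [-0.76, 2.03], [0.27, 2.55], [-1.08, 4.22], [0.17, 2.65], [-2.57, 2.57]. Speed limits (rad/s): [2.79, 2.79, 3.14, 3.14, 3.14, 3.14].

### API

Orientations are given as a 3x3 rotation matrix whose columns are the frame's x, y, z axes.
In Python, from cell import robot gives the robot as it stands.
- The arm moves only by the tool carry_out, never from a script. Its argument "series" is a list of rows, each an object of numbers: "gripper": the finger opening in mm, from 0 to 94; "x", "y", "z": the shift along the tool's x, y, z in mm; "turn": the turn about the tool's z in rad. In form: [{"gripper": .., "x": .., "y": .., "z": .., "turn": ..}, ...]. A call has exactly 10 rows; each row is the pose to reach, as a shift and turn from the pose measured when the call began, along the tool's axes at that moment; what a row does not reach only later rows make up. A row lasts 1/10 s, in which the tool goes at most 50 mm and 8.59 degrees, less where a joint would pass 70% of its speed; a pose out of reach is approached as far as the arm can. A call with a gripper value outside its range is refused whole. The fingers move at their own pace and stop on an object; the grip force is fixed at half the most. Time passes only in rows, so rows that repeat a pose let the fingers close, or fill a call up. It gives the time, the measured TCP pose, the force and the opening at its end, in the units of the state.
- robot.get_state(): the state, without advancing time (a new reading comes with each control period).
- robot.read_camera(name): name is "scene" or "top"; returns the picture (480x640x3 uint8, blue, green, red); there is no depth.
- robot.calibration(name): a dict with "K" (3x3 intrinsics, pixels), "rvec" (rotation vector, rad) and "tvec" (3), from world to camera coordinates, as OpenCV has them. Camera axes: x right, y down, z forward; pixel columns grow to the right and rows downward; lengths in m; the calibration is good to about 2 mm. A picture is of the moment at which its call begins. calibration takes no time and is no camera call.
- robot.finish_job(): hands the job in, once; it reports no verdict.
Trained networks look in the newest picture that a camera, given by its name, has taken for a name from the list of things; names that differ only in an ending like _2 or _b are one class to them, and where a whole thing is asked for, a point or a joint stands for the part that bears it (a point fixed in the world has none). Each returns a list of dicts, best first, with "score" (0 to 1); they miss things now and then, are a little off and sometimes report something else, mostly with a low value. They report only what shows in the picture. A call takes as long as a camera call.
- robot.cut_out(camera, thing): "pixels" (480x640 bool, what is visible of it) and "point" ([row, column] in pixels, amid what is visible of it).
The state is a dict: "t": time; "qpos": joint angles; "dq": joint speeds; "effort": joint torques, N m; "ee_pos": TCP position; "tool_rot": TCP orientation; "wrist_force": force on the tool from outside, world axes, zero at the start; "wrist_torque": the same for the moment, N m; "opening": finger opening in m.
Only numpy, scipy, OpenCV 4.12 (cv2) and the standard library are available. Lean on these libraries where they do the work, as an engineer would, in place of code of your own. Each camera call takes 0.05 s, during which the arm holds its last target. There are 200 camera calls.

### The job

Lift the packing bar out of the curing chest and lay it in the plywood tray, then lay every carved printing block flat on the chest's bed, side by side, each pointing lengthwise from the jaw to the fence. Then crank the cam clockwise until its follower rests in the flat dwell, so that the jaw holds the blocks up against the fence, and only then shut the lid: the rebated leaf first and the flanged leaf last, so that the flange laps over. Leave the other things on the bench where they stand.

Things in the scene. Friction and masses are not known exactly. Their poses are not given: they have to be found in the camera images.
- chest: Grey curing chest, fixed, open on top: 300 (its x) by 180 (y) by 70 mm high, walls 10 mm. Origin: centre of its underside, on the table; z up, x roughly away from the robot; cam and crank stand on its -y side. The bed (inner floor) is 8 mm above the table and runs from x = -140 to 140 mm, the jaw's 270 mm long face along it
- fence (a point): Middle of the fence's foot, on the bed: the fence is the inner face of the chest's +y wall, at y = +80 mm in the chest's frame. Axes as the chest's. The jaw faces it; the gap between them is 127 mm minus jaw (about 120 to 127 mm at the start, 92 mm at the dwell)
- jaw (a joint): Travel of the clamping jaw (cam follower) towards the fence, m: 0 = back, 0.035 = fully forward. Jaw face at y = -47 mm + travel in the chest's frame, 44 mm high. A light spring keeps its roller on the cam, which alone drives it: crank 0.2 to 2.1 rad moves it from back to forward. It pushes the blocks' ends until they stand at the fence with 2 mm to spare
- crank (a joint): Angle of the upright camshaft, rad, growing clockwise seen from above; range -0.1 to 4.4, starts in 0 to 0.7. Axis at x = -30, y = -215 mm in the chest's frame. The plate cam's flat dwell is centred on 2.6 rad (2.1 to 3.1): there the jaw stays fully forward; further on it opens again. Stays where left; takes 4 to 8 N at the grip
- crank_grip (a point): Centre of the crank's black upright hand grip, a cylinder 28 mm across, 46 mm tall, centre 107 mm above the table, free to spin on its own axis, 55 mm from the camshaft's axis: in the chest's frame at (-30 + 55 cos c, -215 - 55 sin c) mm, c = crank. The crank arm's top lies 25 mm below this centre
- rebated_leaf (a joint): Lid leaf hinged on the chest's -y (crank) side, its free edge cut down to a thin step (rebate). Angle, rad: 0 = shut, level; starts at 1.5 to 1.8 (about upright), limit 1.9. Hinge line along the chest's x at y = -86, z = 72 mm; leaf 296 mm long, 85 mm wide, 14 mm thick, its inner face in the hinge line's plane. Stiff hinge: stays where left; 2 to 3 N near the edge move it
- rebated_edge (a point): Middle of the rebated leaf's free edge, on the outer (upper when shut) face of its 6 mm thick step, 85 mm from the hinge line
- flanged_leaf (a joint): Lid leaf hinged on the chest's +y side, with a 5 mm thick steel flange sticking 14 mm beyond its free edge, level with its outer face; it laps over the other leaf's step. Angle, thickness and stiffness as for rebated_leaf. Hinge line along the chest's x at y = +86, z = 72 mm; 296 mm long, 85 mm wide (99 mm with the flange)
- flanged_edge (a point): Middle of the flange's edge, on its outer face, 99 mm from the hinge line
- bar_knob (a point): Middle of the round wooden knob of the packing bar, a loose wooden bar 150 (x) by 40 (y) by 30 mm, 200 g, lying in the chest at the start. The knob, 30 mm across, stands upright on the bar's middle, 30 to 70 mm above its underside; this point is 52 mm above the underside. z is the knob's axis
- tray: Open plywood tray, fixed, 250 (x) by 140 (y) by 35 mm high, walls and floor about 6 mm. Origin: centre of its underside, on the table
- block1_c (a point): Centre of a carved wooden printing block, a square bar 90 (its x) by 36 by 36 mm, about 90 g, loose on the table; it may lie on any of its long faces. None if absent from this run
- block2_c (a point): Centre of a carved wooden printing block, a square bar 90 (its x) by 36 by 36 mm, about 90 g, loose on the table; it may lie on any of its long faces. None if absent from this run
- block3_c (a point): Centre of a carved wooden printing block, a square bar 90 (its x) by 36 by 36 mm, about 90 g, loose on the table; it may lie on any of its long faces. None if absent from this run
- block4_c (a point): Centre of a carved wooden printing block, a square bar 90 (its x) by 36 by 36 mm, about 90 g, loose on the table; it may lie on any of its long faces. None if absent from this run
- glue: Bystander: white plastic bottle 60 mm in diameter, 170 mm tall; origin at its underside
- tape: Bystander: roll of paper tape, ring 96 mm across, 24 mm high, lying flat; origin at its underside
- mug: Bystander: white mug 80 mm across, 90 mm tall, handle to its +y; origin at its underside
- jar: Bystander: glass jar 64 mm across, 75 mm tall; origin at its underside
- offcut: Bystander: upright cork cylinder 60 mm across, 50 mm tall; origin at its underside

How it is judged:
On the way, in this order (a step that is already met when the one before it is completed fails the run):
1. with the leaves open and the jaw back, the packing bar lies in the tray and every block lies on the bed between jaw and fence (x of block1_c in the frame of chest between -0.13 and 0.13 m and y of block1_c in the frame of chest between -0.02 and 0.045 m and z of block1_c in the frame of chest between 0.02 and 0.033 m and angle between the x axis of each of block1_c, block2_c, block3_c, block4_c and the y axis of chest, either way round below 0.4 rad and x of block2_c in the frame of chest between -0.13 and 0.13 m and y of block2_c in the frame of chest between -0.02 and 0.045 m and z of block2_c in the frame of chest between 0.02 and 0.033 m and x of block3_c in the frame of chest between -0.13 and 0.13 m and y of block3_c in the frame of chest between -0.02 and 0.045 m and z of block3_c in the frame of chest between 0.02 and 0.033 m and x of block4_c in the frame of chest between -0.13 and 0.13 m and y of block4_c in the frame of chest between -0.02 and 0.045 m and z of block4_c in the frame of chest between 0.02 and 0.033 m and x of bar_knob in the frame of tray between -0.1 and 0.1 m and y of bar_knob in the frame of tray between -0.075 and 0.075 m and height (world z) of bar_knob between 0.015 and 0.075 m and value of joint crank below 1 rad and value of joint each of rebated_leaf, flanged_leaf above 1 rad), for 0.2 s.
2. the cam rests in its dwell with the blocks held against the fence, the leaves still open (value of joint crank between 2.1 and 3.1 rad and velocity of joint crank between -0.1 and 0.1 rad/s and x of block1_c in the frame of chest between -0.13 and 0.13 m and y of block1_c in the frame of chest between 0.029 and 0.041 m and z of block1_c in the frame of chest between 0.02 and 0.033 m and angle between the x axis of each of block1_c, block2_c, block3_c, block4_c and the y axis of chest, either way round below 0.1 rad and x of block2_c in the frame of chest between -0.13 and 0.13 m and y of block2_c in the frame of chest between 0.029 and 0.041 m and z of block2_c in the frame of chest between 0.02 and 0.033 m and x of block3_c in the frame of chest between -0.13 and 0.13 m and y of block3_c in the frame of chest between 0.029 and 0.041 m and z of block3_c in the frame of chest between 0.02 and 0.033 m and x of block4_c in the frame of chest between -0.13 and 0.13 m and y of block4_c in the frame of chest between 0.029 and 0.041 m and z of block4_c in the frame of chest between 0.02 and 0.033 m and value of joint each of rebated_leaf, flanged_leaf above 0.8 rad), for 0.3 s.
3. the rebated leaf is shut while the flanged leaf is still open (value of joint rebated_leaf below 0.06 rad and value of joint flanged_leaf above 0.5 rad), for 0.2 s.
4. the flanged leaf is shut over it (value of joint each of rebated_leaf, flanged_leaf below 0.06 rad), for 0.2 s.
At the end, for the whole second after the job is handed in: Every block present lies on the bed, lengthwise between jaw and fence within 0.1 rad, its centre 45 mm from the fence within 6 mm; the crank is in the dwell (2.1 to 3.1 rad); both leaves are shut (within 0.06 rad); the packing bar lies in the tray (all of step 4 and x of block1_c in the frame of chest between -0.13 and 0.13 m and y of block1_c in the frame of chest between 0.029 and 0.041 m and z of block1_c in the frame of chest between 0.02 and 0.033 m and angle between the x axis of each of block1_c, block2_c, block3_c, block4_c and the y axis of chest, either way round below 0.1 rad and x of block2_c in the frame of chest between -0.13 and 0.13 m and y of block2_c in the frame of chest between 0.029 and 0.041 m and z of block2_c in the frame of chest between 0.02 and 0.033 m and x of block3_c in the frame of chest between -0.13 and 0.13 m and y of block3_c in the frame of chest between 0.029 and 0.041 m and z of block3_c in the frame of chest between 0.02 and 0.033 m and x of block4_c in the frame of chest between -0.13 and 0.13 m and y of block4_c in the frame of chest between 0.029 and 0.041 m and z of block4_c in the frame of chest between 0.02 and 0.033 m and x of bar_knob in the frame of tray between -0.1 and 0.1 m and y of bar_knob in the frame of tray between -0.075 and 0.075 m and height (world z) of bar_knob between 0.015 and 0.075 m and value of joint crank between 2.1 and 3.1 rad); the robot touches nothing.
It fails at once if a bystander (glue bottle, tape, mug, jar or cork) is shoved more than 40 mm from its place (distance of any of glue, tape, mug, jar, offcut from where it was at the start of the episode above 0.04 m).
It fails at once if the flanged leaf is shut before the rebated leaf (value of joint flanged_leaf below 0.3 rad and value of joint rebated_leaf above 0.35 rad).
Of block1, block2, block3, block4 only 2 to 4 are there at a start; the rules pass over those that are not, and their reading is None.
At some moment in a run one of block1, block2, block3, block4 may be knocked a few centimetres aside while the robot is not near it.
Once in a run the grip may slacken for a moment while it holds something.
It also fails if it takes over 210 s, if anything falls off the work surface, if the arm or the gripper's body presses on something with over 40 N, if the wrist force passes 120 N, or if a joint passes its speed limit or range.

## Working session

There is one attempt and no reset: what is moved stays moved. The work goes in short steps, Python scripts to look and compute and a tool call to move; the robot and the scene stay as the last step left them, time stands still between calls to the robot, and variables do not carry over. Pictures are saved under pics/ and viewed, about 12 in all and at most 16, crops included, and the job is handed in when it is done.

Besides the shell and the picture viewer there is one more tool, called after "Call:" by a JSON object that holds its "fn" and its "kwargs". carry_out: Moves the arm, as the interface text tells. Its arguments: {"type":"object","properties":{"series":{"type":"array","items":{"type":"object","properties":{"gripper":{"type":"number"},"x":{"type":"number"},"y":{"type":"number"},"z":{"type":"number"},"turn":{"type":"number"}}}}},"required":["series"]}

```bash
ls; mkdir -p pics; python3 - <<'E'
from cell import robot
import cv2
s=robot.get_state(); print({k:(v if not hasattr(v,'round') else v) for k,v in s.items()})
for n in ("scene","top"):
    cv2.imwrite(f"pics/{n}0.png",robot.read_camera(n)); c=robot.calibration(n); print(n,c)
E
```

```text
pics
{'t': 0.0, 'qpos': array([ 1.16886486e+00,  8.79195920e-02,  1.37222820e+00, -1.35070365e-05,
        1.68360227e+00, -1.03086639e-01]), 'dq': array([-5.34896908e-05, -1.27970436e-04, -9.40216812e-04,  1.21917742e-03,
       -7.49342639e-04, -1.11393936e-03]), 'effort': array([-1.85209741e-03, -3.40173161e+01, -3.02428973e+01,  7.15152360e-02,
        3.30972578e-02, -1.94105492e-04]), 'ee_pos': array([0.16171632, 0.52511695, 0.20433675]), 'tool_rot': array([[-9.55676699e-01,  2.94416974e-01, -8.31619542e-04],
       [ 2.94418075e-01,  9.55674649e-01, -1.99072937e-03],
       [ 2.08653196e-04, -2.14733750e-03, -9.99997673e-01]]), 'wrist_force': array([0.21902473, 0.19114955, 1.21484009]), 'wrist_torque': array([ 0.00331341, -0.0172891 ,  0.01784797]), 'opening': 0.0942756635596284}
scene {'K': array([[458.4583248 ,   0.        , 324.54333197],
       [  0.        , 458.4583248 , 235.01973339],
       [  0.        ,   0.        ,   1.        ]]), 'rvec': array([ 0.77052734,  2.61653936, -1.05078348]), 'tvec': array([ 0.49119396, -0.17345854,  1.52028355])}
top {'K': array([[490.96599578,   0.        , 321.75227813],
       [  0.        , 490.96599578, 235.09111955],
       [  0.        ,   0.        ,   1.        ]]), 'rvec': array([ 2.22098703, -2.16902689,  0.06407611]), 'tvec': array([0.00265089, 0.5953111 , 1.23366213])}
```

View pics/top0.png

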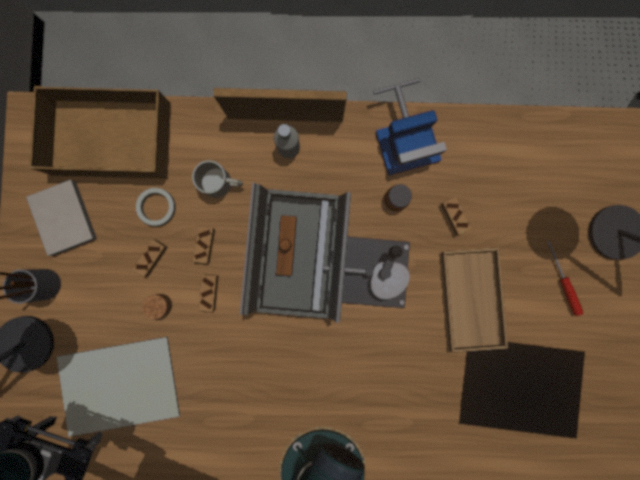

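View pics/scene0.png

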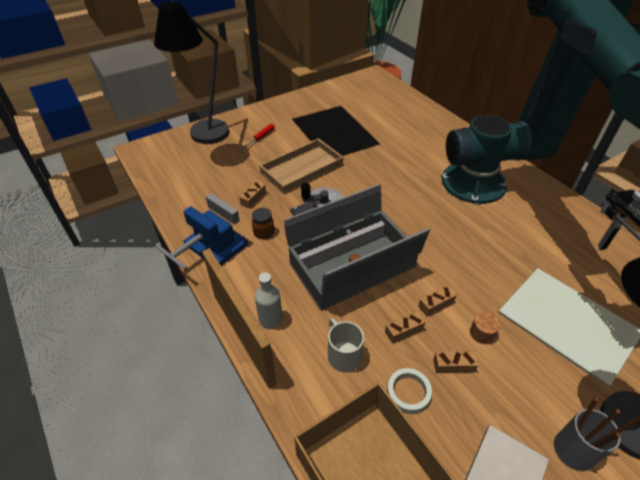

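The top view shows the chest at (297,255) px with the bar knob at (286,245) and the crank grip near (394,252). The tray is at (473,300). Four blocks lie at (150,258), (204,246), (208,293) and (455,217). The bystanders are near the blocks and the crank.

```bash
cat > h.py <<'E'
from cell import robot
import cv2, numpy as np
from scipy.optimize import minimize
CAL={n:robot.calibration(n) for n in("scene","top")}
def proj(P,n):
    c=CAL[n]; return cv2.projectPoints(np.asarray(P,float).reshape(-1,3),c["rvec"],c["tvec"],c["K"],None)[0].reshape(-1,2)
def back(uv,n,z):
    c=CAL[n]; R=cv2.Rodrigues(c["rvec"])[0]; o=-R.T@c["tvec"]
    d=np.c_[np.asarray(uv,float).reshape(-1,2),np.ones(len(np.reshape(uv,(-1,2))))]@np.linalg.inv(c["K"]).T@R
    return o+d*((z-o[2])/d[:,2])[:,None]
def snap():
    for n in CAL: robot.read_camera(n)
def tri(uvs):  # {cam:uv} -> world point, residual px
    f=lambda p:sum(((proj(p,n)[0]-uv)**2).sum() for n,uv in uvs.items())
    z=[(f(back([uvs["top"]],"top",z)[0]),z) for z in np.linspace(0,.25,26)]
    r=minimize(f,back([uvs["top"]],"top",min(z)[1])[0],method="Nelder-Mead",options=dict(xatol=1e-5,fatol=1e-4))
    return r.x,r.fun**.5
def boxpts(x,y,yaw,size,z0=0):
    s=np.array([[i,j,k] for i in(-.5,.5) for j in(-.5,.5) for k in(0,1)])*size
    c,d=np.cos(yaw),np.sin(yaw); return s@np.array([[c,d,0],[-d,c,0],[0,0,1]])+[x,y,z0]
def fit(masks,size,x0,z0=0):  # silhouette IoU of a box, both cameras
    def cost(p):
        t=0
        for n,m in masks.items():
            h=cv2.convexHull((proj(boxpts(*p,size,z0),n)*16).astype(np.int32)); r=np.zeros(m.shape,np.uint8)
            cv2.fillConvexPoly(r,h,1,shift=4); r=r>0; t+=1-(r&m).sum()/(r|m).sum()
        return t/len(masks)
    best=None
    for w in [x0[2]]+list(np.arange(4)*np.pi/4):
        s=np.array([[x0[0],x0[1],w]]*4); s[1,0]+=.012; s[2,1]+=.012; s[3,2]+=.3
        r=minimize(cost,s[0],method="Nelder-Mead",options=dict(initial_simplex=s,xatol=1e-4,fatol=1e-4))
        if best is None or r.fun<best.fun: best=r
    return best.x,best.fun
E
python3 - <<'E'
from h import *
import pickle
snap(); R={}
for t in ["block1_c","chest","tray","bar_knob","crank_grip","rebated_leaf","flanged_leaf","rebated_edge","flanged_edge","glue","tape","mug","jar","offcut"]:
    for n in CAL:
        R[t,n]=[d for d in robot.cut_out(n,t) if d["score"]>.2]
        for d in R[t,n]: print(t,n,round(float(d["score"]),2),np.round(d["point"]).astype(int)[::-1],d["pixels"].sum(),"bbox",cv2.boundingRect(d["pixels"].astype(np.uint8)))
pickle.dump(R,open("m0.pkl","wb"))
E
```

```text
block1_c scene 0.87 [439 302] 588 bbox (419, 287, 36, 28)
block1_c scene 0.34 [318 196] 654 bbox (300, 183, 43, 25)
block1_c top 0.85 [210 294] 624 bbox (198, 275, 20, 37)
block1_c top 0.64 [322 269] 873 bbox (312, 201, 61, 110)
chest scene 0.59 [344 247] 11401 bbox (284, 183, 146, 128)
chest scene 0.56 [356 260] 61 bbox (349, 254, 10, 8)
tray scene 0.89 [300 164] 2532 bbox (260, 140, 83, 54)
tray scene 0.72 [453 361] 892 bbox (433, 351, 44, 23)
tray top 0.8 [475 302] 5989 bbox (440, 248, 68, 105)
tray top 0.22 [206 292] 639 bbox (198, 274, 21, 38)
bar_knob scene 0.59 [373 264] 2437 bbox (320, 230, 110, 68)
bar_knob scene 0.39 [355 258] 61 bbox (349, 254, 11, 8)
bar_knob scene 0.22 [252 196] 449 bbox (240, 182, 26, 27)
bar_knob top 0.64 [284 246] 1020 bbox (276, 216, 21, 60)
bar_knob top 0.6 [201 244] 582 bbox (193, 227, 21, 37)
crank_grip scene 0.69 [305 191] 154 bbox (301, 183, 10, 17)
crank_grip scene 0.46 [332 216] 2659 bbox (284, 185, 98, 62)
crank_grip top 0.43 [317 262] 15622 bbox (241, 184, 169, 139)
rebated_leaf scene 0.94 [333 216] 2661 bbox (285, 186, 97, 61)
rebated_leaf 
[... 541 characters left out ...]
 132)
glue scene 0.48 [254 194] 389 bbox (240, 183, 25, 25)
glue top 0.66 [285 140] 707 bbox (273, 125, 27, 34)
tape scene 0.64 [411 380] 993 bbox (387, 368, 45, 47)
tape top 0.71 [475 304] 6082 bbox (440, 247, 68, 106)
tape top 0.61 [143 201] 638 bbox (136, 188, 40, 38)
mug scene 0.92 [341 346] 1615 bbox (328, 319, 36, 55)
mug top 0.77 [215 180] 1135 bbox (192, 162, 50, 36)
jar scene 0.6 [262 227] 570 bbox (251, 209, 23, 30)
jar scene 0.41 [456 363] 911 bbox (433, 352, 45, 22)
jar top 0.66 [398 199] 577 bbox (384, 185, 28, 26)
offcut scene 0.83 [481 326] 719 bbox (470, 313, 30, 32)
offcut scene 0.69 [303 165] 2570 bbox (259, 140, 84, 54)
offcut top 0.92 [156 306] 610 bbox (142, 294, 30, 26)
```

```bash
cat >> h.py <<'E'
def leafpts(p,a,side):  # chest (x,y,yaw), side -1 rebated, +1 flanged
    w=.085 if side<0 else .099
    L=[]
    for x in(-.148,.148):
        for r,t in((0,0),(.085 if side>0 else .079,0),(.085,.008 if side<0 else 0),(w,.009 if side>0 else .008),(w,.014),(0,.014)):
            # rotate about hinge: shut direction = -side*y, normal up
            L.append([x,side*.086-side*(r*np.cos(a)-t*np.sin(a)),.072+r*np.sin(a)+t*np.cos(a)])
    c,d=np.cos(p[2]),np.sin(p[2]); return np.array(L)@np.array([[c,d,0],[-d,c,0],[0,0,1]])+[p[0],p[1],0]
def fitleaves(M,p0):  # M {(side,cam):mask}; p0 x,y,yaw,ar,af
    def cost(p):
        t=0
        for (s,n),m in M.items():
            h=cv2.convexHull((proj(leafpts(p,p[3] if s<0 else p[4],s),n)*16).astype(np.int32)); r=np.zeros(m.shape,np.uint8)
            cv2.fillConvexPoly(r,h,1,shift=4); r=r>0; t+=1-(r&m).sum()/(r|m).sum()
        return t/len(M)
    p0=np.array(p0); s=np.array([p0]*6); s[1:]+=np.diag([.01,.01,.1,.1,.1])
    for _ in range(2):
        r=minimize(cost,s[0],method="Nelder-Mead",options=dict(initial_simplex=s,xatol=1e-4,fatol=1e-4,maxiter=800)); s=np.array([r.x]*6); s[1:]+=np.diag([.005,.005,.03,.05,.05])
    return r.x,r.fun
E
python3 - <<'E'
from h import *
import pickle
R=pickle.load(open("m0.pkl","rb"))
M={(s,n):R[t,n][0]["pixels"] for s,t in((-1,"rebated_leaf"),(1,"flanged_leaf")) for n in CAL}
c0=back([[297,255]],"top",.07)[0]
p,f=fitleaves(M,[c0[0],c0[1],0,1.6,1.6]); print("chest",p.round(4),f)
m={n:R["tray",n][0]["pixels"] for n in CAL}
b=back([[473,300]],"top",.02)[0]; print("tray",fit(m,(.25,.14,.035),[b[0],b[1],0]))
for t in ("glue","tape","mug","jar","offcut"): print(t,back([R[t,"top"][0]["point"][::-1]],"top",.03)[0].round(3))
print("bottle px->", back([[388,252],[394,252]],"top",.107).round(3))
B=[]
for i in (1,2,3,4):
    for n in CAL:
        for d in robot.cut_out(n,f"block{i}_c"):
            print(i,n,round(float(d["score"]),2),np.round(d["point"]).astype(int)[::-1],d["pixels"].sum()); B.append((i,n,d))
pickle.dump(B,open("b0.pkl","wb"))
for n,(u,v) in (("top",(190,250)),("top",(390,255))):
    im=cv2.imread("pics/top0.png")[v-65:v+65,u-85:u+85]; cv2.imwrite(f"pics/c{u}.png",cv2.resize(im,None,fx=4,fy=4,interpolation=2))
a=cv2.imread("pics/c190.png"); 
a=np.vstack([cv2.resize(cv2.imread("pics/c190.png"),(400,300)),cv2.resize(cv2.imread("pics/c390.png"),(400,300))])
im=cv2.imread("pics/scene0.png")[170:300,270:440]; cv2.imwrite("pics/c0.png",np.hstack([a,cv2.resize(im,(400,600))]))
E
```

```text
chest [ 0.5452  0.0746 -0.0644  1.6926  1.6855] 0.07744223985353055
tray (array([ 0.44268453, -0.36909227,  3.23823512]), np.float64(0.04035515732378164))
glue [0.836 0.116 0.03 ]
tape [ 0.43 -0.37  0.03]
mug [0.728 0.291 0.03 ]
jar [ 0.69  -0.175  0.03 ]
offcut [0.407 0.426 0.03 ]
bottle px-> [[ 0.554 -0.14   0.107]
 [ 0.554 -0.154  0.107]]
1 scene 0.87 [439 302] 588
1 scene 0.34 [318 196] 654
1 top 0.85 [210 294] 624
1 top 0.64 [322 269] 873
2 top 0.93 [153 257] 646
2 top 0.71 [318 264] 15727
2 top 0.22 [212 177] 1123
3 scene 0.79 [254 196] 416
3 top 0.78 [457 217] 610
4 scene 0.69 [404 326] 772
4 scene 0.15 [254 196] 421
4 top 0.81 [203 246] 599
```

View pics/c0.png

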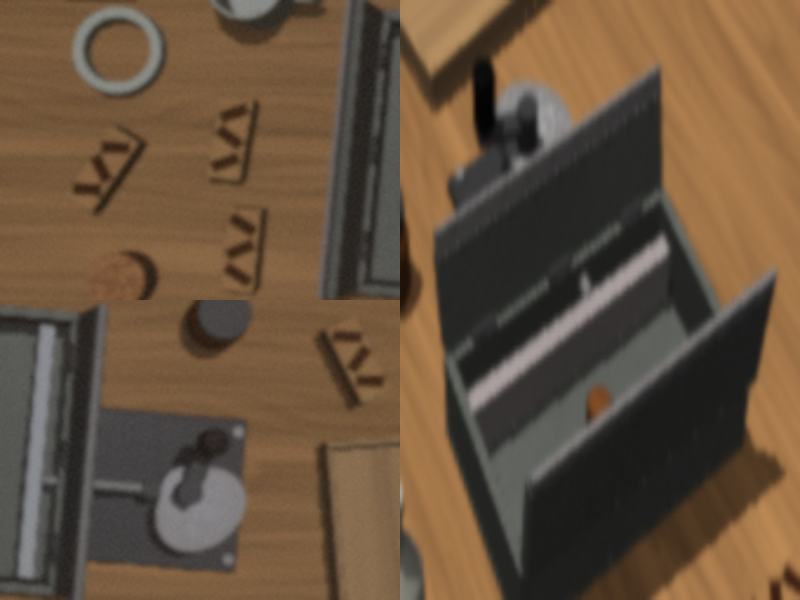

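All four blocks lie flat with the carving up. The grip top is at about (395,251) px in the top view and (305,191) px in the scene view.

```bash
python3 - <<'E'
from h import *
import pickle
R=pickle.load(open("m0.pkl","rb")); B=pickle.load(open("b0.pkl","rb"))
top={i:[d for j,n,d in B if j==i and n=="top"][0]["pixels"] for i in(1,2,3,4)}
sc={1:[d for j,n,d in B if j==1 and n=="scene"][0]["pixels"],2:R["tray","scene"][1]["pixels"],3:[d for j,n,d in B if j==3 and n=="scene"][0]["pixels"],4:[d for j,n,d in B if j==4 and n=="scene"][0]["pixels"]}
for i in top:
    c=back(np.argwhere(top[i])[:,::-1].mean(0)[None],"top",.02)[0]
    print(i,*[(x.round(4),round(f,3)) for x,f in [fit({"top":top[i],"scene":sc[i]},(.09,.036,.036),[c[0],c[1],0]),fit({"top":top[i]},(.09,.036,.036),[c[0],c[1],0])]])
cx,cy,w=.5452,.0746,-.0644
C=lambda x,y:np.array([cx+np.cos(w)*x-np.sin(w)*y,cy+np.sin(w)*x+np.cos(w)*y])
inv=lambda p:np.array([[np.cos(w),np.sin(w)],[-np.sin(w),np.cos(w)]])@(p-[cx,cy])
g=back([[395,251]],"top",.13)[0]; print("grip",g, inv(g[:2]),"axis",C(-.03,-.215))
g2,r=tri({"top":np.array([394,252.]),"scene":np.array([305,191.])}); print(g2,r,inv(g2[:2]))
k=back([[285.5,245.5]],"top",.078)[0]; print("knob",k,inv(k[:2]))
for x in(-.093,-.031,.031,.093): print("slot",C(x,.018))
E
```

```text
1 (array([0.4427, 0.2991, 0.0231]), np.float64(0.14)) (array([0.4424, 0.301 , 3.151 ]), np.float64(0.089))
2 (array([0.5259, 0.4497, 2.6087]), np.float64(0.115)) (array([0.5278, 0.4508, 2.5458]), np.float64(0.109))
3 (array([ 0.6504, -0.3218,  3.6051]), np.float64(0.13)) (array([ 0.6535, -0.3219,  3.6181]), np.float64(0.109))
4 (array([ 0.5614,  0.3157, -0.1131]), np.float64(0.099)) (array([ 0.5634,  0.3156, -0.151 ]), np.float64(0.113))
grip [ 0.55602866 -0.15308265  0.13      ] [ 0.02545884 -0.22651379] axis [ 0.50142576 -0.13802365]
[ 0.55400226 -0.15396059  0.10820255] 0.1514069797021461 [ 0.02349315 -0.22752031]
knob [0.56441555 0.10390324 0.078     ] [0.01728989 0.03047913]
slot [0.45355118 0.09854775]
slot [0.51542266 0.09455771]
slot [0.57729414 0.09056767]
slot [0.63916561 0.08657763]
```

```bash
cat > plan.py <<'E'
# usage: plan.py x,y,z,a ... : each waypoint's shift from the pose before it (first: from the measured pose), tool axes, mm
import sys, numpy as np
from cell import robot
s=robot.get_state(); p=np.array(s["ee_pos"]); R=np.array(s["tool_rot"]); a=np.arctan2(R[1,0],R[0,0])%(2*np.pi)
print("t %.1f pos %s a %.3f open %.1f F %s q6 %.2f"%(s["t"],p.round(4),a,s["opening"]*1e3,np.round(s["wrist_force"],1),s["qpos"][5]))
for w in sys.argv[1:]:
    x,y,z,b=map(float,w.split(",")); q=np.array([x,y,z]); d=R.T@(q-p)*1e3
    t=(a-b+np.pi)%(2*np.pi)-np.pi
    print(w,"-> x %.1f y %.1f z %.1f turn %.3f"%(*d,t))
    p,a=q,b; c,e=np.cos(b),np.sin(b); R=np.array([[c,e,0],[e,-c,0],[0,0,-1]])
E
python3 plan.py .5644,.1039,.24,1.506 .5644,.1039,.043,1.506
```

```text
t 2.0 pos [0.1619 0.5256 0.2055] a 2.843 open 94.1 F [ 0.3 -0.2 -0.5] q6 -0.10
.5644,.1039,.24,1.506 -> x -508.8 y -284.6 z -34.5 turn 1.337
.5644,.1039,.043,1.506 -> x 0.0 y 0.0 z 197.0 turn 0.000
```

Call:
{"fn": "carry_out", "kwargs": {"series": [{"gripper": 60, "x": -40, "y": -22, "z": -34, "turn": 0.13}, {"gripper": 60, "x": -80, "y": -45, "z": -34, "turn": 0.27}, {"gripper": 60, "x": -120, "y": -67, "z": -34, "turn": 0.4}, {"gripper": 60, "x": -160, "y": -90, "z": -34, "turn": 0.54}, {"gripper": 60, "x": -203, "y": -114, "z": -34, "turn": 0.67}, {"gripper": 60, "x": -245, "y": -137, "z": -34, "turn": 0.8}, {"gripper": 60, "x": -287, "y": -160, "z": -34, "turn": 0.94}, {"gripper": 60, "x": -330, "y": -184, "z": -34, "turn": 1.07}, {"gripper": 60, "x": -370, "y": -207, "z": -34, "turn": 1.2}, {"gripper": 60, "x": -410, "y": -230, "z": -34, "turn": 1.337}]}}

```text
t: 3.0
ee_pos: [0.4872, 0.1835, 0.2397]
tool_rot: [[0.071, 0.997, 0.001], [0.997, -0.071, 0.0], [0.001, 0.001, -1.0]]
wrist_force: [-0.0, 1.2, 0.0]
opening: 0.0601
```

```bash
python3 plan.py .5644,.1039,.23,1.506 .5644,.1039,.043,1.506
```

```text
t 3.0 pos [0.4872 0.1835 0.2397] a 1.500 open 60.1 F [-0.   1.2  0. ] q6 0.32
.5644,.1039,.23,1.506 -> x -73.9 y 82.7 z 9.7 turn -0.006
.5644,.1039,.043,1.506 -> x 0.0 y 0.0 z 187.0 turn 0.000
```

Call:
{"fn": "carry_out", "kwargs": {"series": [{"gripper": 60, "x": -30, "y": 34, "z": 10, "turn": -0.006}, {"gripper": 60, "x": -60, "y": 66, "z": 10, "turn": -0.006}, {"gripper": 60, "x": -74, "y": 83, "z": 20, "turn": -0.006}, {"gripper": 60, "x": -74, "y": 83, "z": 55, "turn": -0.006}, {"gripper": 60, "x": -74, "y": 83, "z": 95, "turn": -0.006}, {"gripper": 60, "x": -74, "y": 83, "z": 135, "turn": -0.006}, {"gripper": 60, "x": -74, "y": 83, "z": 170, "turn": -0.006}, {"gripper": 60, "x": -74, "y": 83, "z": 190, "turn": -0.006}, {"gripper": 60, "x": -74, "y": 83, "z": 197, "turn": -0.006}, {"gripper": 60, "x": -74, "y": 83, "z": 197, "turn": -0.006}]}}

```text
t: 4.0
ee_pos: [0.5638, 0.1043, 0.0415]
tool_rot: [[0.064, 0.998, -0.002], [0.998, -0.064, 0.001], [0.0, -0.002, -1.0]]
wrist_force: [-0.2, -0.6, 0.8]
opening: 0.06
```

Call:
{"fn": "carry_out", "kwargs": {"series": [{"gripper": 10, "x": 0, "y": 0, "z": 0, "turn": 0}, {"gripper": 10, "x": 0, "y": 0, "z": 0, "turn": 0}, {"gripper": 10, "x": 0, "y": 0, "z": 0, "turn": 0}, {"gripper": 10, "x": 0, "y": 0, "z": 0, "turn": 0}, {"gripper": 10, "x": 0, "y": 0, "z": 0, "turn": 0}, {"gripper": 10, "x": 0, "y": 0, "z": 0, "turn": 0}, {"gripper": 10, "x": 0, "y": 0, "z": 0, "turn": 0}, {"gripper": 10, "x": 0, "y": 0, "z": -10, "turn": 0}, {"gripper": 10, "x": 0, "y": 0, "z": -30, "turn": 0}, {"gripper": 10, "x": 0, "y": 0, "z": -60, "turn": 0}]}}

```text
t: 5.0
ee_pos: [0.5617, 0.1041, 0.0992]
tool_rot: [[0.064, 0.998, -0.009], [0.998, -0.064, -0.0], [-0.001, -0.009, -1.0]]
wrist_force: [0.3, -0.8, -1.9]
opening: 0.0294
```

```bash
python3 plan.py .5644,.1039,.25,1.506 .4427,-.3691,.25,1.667 .4427,-.3691,.050,1.667 ; python3 - <<'E'
from h import *
cv2.imwrite("pics/bar.png",robot.read_camera("scene")[130:330,180:450])
E
```

```text
t 5.0 pos [0.5617 0.1041 0.0992] a 1.507 open 29.4 F [ 0.3 -0.8 -1.9] q6 0.15
.5644,.1039,.25,1.506 -> x -0.1 y 1.4 z -150.8 turn 0.001
.4427,-.3691,.25,1.667 -> x -479.9 y -90.8 z 0.0 turn -0.161
.4427,-.3691,.050,1.667 -> x 0.0 y 0.0 z 200.0 turn 0.000
```

View pics/bar.png

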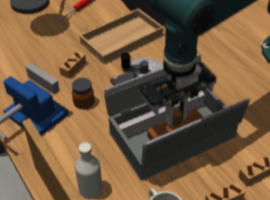

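The bar is held by its knob and clear of the bed.

Call:
{"fn": "carry_out", "kwargs": {"series": [{"gripper": 10, "x": 0, "y": 1, "z": -40, "turn": 0}, {"gripper": 10, "x": 0, "y": 1, "z": -85, "turn": 0}, {"gripper": 10, "x": 0, "y": 1, "z": -130, "turn": 0}, {"gripper": 10, "x": -20, "y": -3, "z": -150, "turn": 0}, {"gripper": 10, "x": -60, "y": -10, "z": -150, "turn": -0.03}, {"gripper": 10, "x": -105, "y": -19, "z": -150, "turn": -0.06}, {"gripper": 10, "x": -150, "y": -28, "z": -150, "turn": -0.09}, {"gripper": 10, "x": -195, "y": -36, "z": -150, "turn": -0.12}, {"gripper": 10, "x": -240, "y": -45, "z": -150, "turn": -0.15}, {"gripper": 10, "x": -285, "y": -53, "z": -150, "turn": -0.161}]}}

```text
t: 6.05
ee_pos: [0.4932, -0.1783, 0.2554]
tool_rot: [[-0.098, 0.995, 0.003], [0.995, 0.097, 0.001], [0.001, 0.004, -1.0]]
wrist_force: [1.4, -0.3, -2.0]
opening: 0.029
```

```bash
python3 plan.py .4427,-.3691,.25,1.667 .4427,-.3691,.045,1.667
```

```text
t 6.0 pos [ 0.4932 -0.1783  0.2554] a 1.668 open 29.0 F [ 1.4 -0.3 -2. ] q6 -0.55
.4427,-.3691,.25,1.667 -> x -185.0 y -68.9 z 5.0 turn 0.001
.4427,-.3691,.045,1.667 -> x 0.0 y 0.0 z 205.0 turn 0.000
```

Call:
{"fn": "carry_out", "kwargs": {"series": [{"gripper": 10, "x": -42, "y": -16, "z": 5, "turn": 0}, {"gripper": 10, "x": -85, "y": -32, "z": 5, "turn": 0}, {"gripper": 10, "x": -130, "y": -49, "z": 5, "turn": 0}, {"gripper": 10, "x": -170, "y": -63, "z": 5, "turn": 0}, {"gripper": 10, "x": -185, "y": -69, "z": 20, "turn": 0}, {"gripper": 10, "x": -185, "y": -69, "z": 60, "turn": 0}, {"gripper": 10, "x": -185, "y": -69, "z": 105, "turn": 0}, {"gripper": 10, "x": -185, "y": -69, "z": 150, "turn": 0}, {"gripper": 10, "x": -185, "y": -69, "z": 185, "turn": 0}, {"gripper": 10, "x": -185, "y": -69, "z": 197, "turn": 0}]}}

```text
t: 7.05
ee_pos: [0.4404, -0.365, 0.0514]
tool_rot: [[-0.098, 0.995, -0.004], [0.995, 0.098, 0.01], [0.01, -0.003, -1.0]]
wrist_force: [-1.6, -0.1, -2.3]
opening: 0.0292
```

```bash
python3 plan.py .4427,-.3691,.043,1.667;python3 - <<'E'
from h import *
cv2.imwrite("pics/bar2.png",cv2.resize(robot.read_camera("scene")[120:220,220:370],None,fx=3,fy=3))
E
```

```text
t 7.0 pos [ 0.4404 -0.365   0.0514] a 1.669 open 29.2 F [-1.6 -0.1 -2.3] q6 -0.89
.4427,-.3691,.043,1.667 -> x -4.4 y 2.0 z 8.4 turn 0.002
```

View pics/bar2.png

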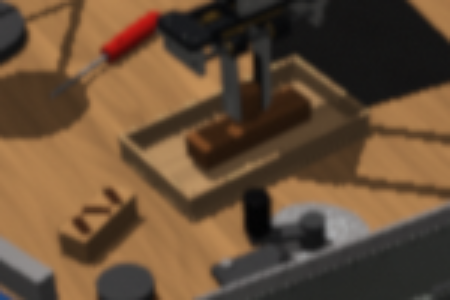

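The bar is inside the tray, just above the floor. I'll lower it, release it and rise.

Call:
{"fn": "carry_out", "kwargs": {"series": [{"gripper": 10, "x": -2, "y": 1, "z": 5, "turn": 0}, {"gripper": 10, "x": -4, "y": 2, "z": 9, "turn": 0}, {"gripper": 10, "x": -4, "y": 2, "z": 9, "turn": 0}, {"gripper": 60, "x": -4, "y": 2, "z": 9, "turn": 0}, {"gripper": 60, "x": -4, "y": 2, "z": 9, "turn": 0}, {"gripper": 60, "x": -4, "y": 2, "z": 9, "turn": 0}, {"gripper": 60, "x": -4, "y": 2, "z": 4, "turn": 0}, {"gripper": 60, "x": -4, "y": 2, "z": -30, "turn": 0}, {"gripper": 60, "x": -4, "y": 2, "z": -75, "turn": 0}, {"gripper": 60, "x": -4, "y": 2, "z": -120, "turn": 0}]}}

```text
t: 8.1
ee_pos: [0.4432, -0.37, 0.1732]
tool_rot: [[-0.098, 0.995, -0.004], [0.995, 0.098, 0.01], [0.01, -0.003, -1.0]]
wrist_force: [1.3, -0.5, 0.4]
opening: 0.06
```

```bash
cat > look.py <<'E'
# refit blocks named on the command line from fresh pictures
import sys
from h import *
snap()
G={1:(.4425,.3,.02),2:(.527,.450,-.55),3:(.652,-.322,.465),4:(.5625,.3157,-.12)}
for i in map(int,sys.argv[1:]):
    for n in CAL:
        for d in robot.cut_out(n,f"block{i}_c"):
            m=d["pixels"]
            if d["score"]<.15 or not 250<m.sum()<1100: continue
            c=back(np.argwhere(m)[:,::-1].mean(0)[None],n,.02)[0]
            p,f=fit({n:m},(.09,.036,.036),[c[0],c[1],G[i][2]])
            if f<.3: print(i,n,round(float(d["score"]),2),"x %.4f y %.4f yaw %.3f iou-loss %.2f"%(p[0],p[1],(p[2]+np.pi/2)%np.pi-np.pi/2,f))
E
python3 look.py 3; python3 plan.py .652,-.322,.12,.465 .652,-.322,.005,.465
```

```text
3 scene 0.57 x 0.6476 y -0.3167 yaw 0.526 iou-loss 0.10
3 top 0.7 x 0.6533 y -0.3220 yaw 0.464 iou-loss 0.11
t 8.3 pos [ 0.4443 -0.3711  0.1742] a 1.669 open 60.1 F [-0.5 -0.5  0.1] q6 -0.89
.652,-.322,.12,.465 -> x 28.1 y 211.5 z 54.3 turn 1.204
.652,-.322,.005,.465 -> x 0.0 y 0.0 z 115.0 turn 0.000
```

Call:
{"fn": "carry_out", "kwargs": {"series": [{"gripper": 72, "x": 4, "y": 30, "z": 0, "turn": 0.14}, {"gripper": 72, "x": 8, "y": 60, "z": 10, "turn": 0.28}, {"gripper": 72, "x": 12, "y": 90, "z": 20, "turn": 0.42}, {"gripper": 72, "x": 16, "y": 120, "z": 30, "turn": 0.56}, {"gripper": 72, "x": 20, "y": 150, "z": 40, "turn": 0.7}, {"gripper": 72, "x": 25, "y": 180, "z": 50, "turn": 0.84}, {"gripper": 72, "x": 30, "y": 210, "z": 55, "turn": 0.98}, {"gripper": 72, "x": 30, "y": 210, "z": 55, "turn": 1.12}, {"gripper": 72, "x": 30, "y": 210, "z": 55, "turn": 1.19}, {"gripper": 72, "x": 30, "y": 210, "z": 70, "turn": 1.19}]}}

```text
t: 9.3
ee_pos: [0.6509, -0.3201, 0.1039]
tool_rot: [[0.887, 0.462, 0.0], [0.462, -0.887, 0.005], [0.003, -0.005, -1.0]]
wrist_force: [-0.0, -0.2, -0.1]
opening: 0.0722
```

```bash
python3 plan.py  .651,-.3205,.005,.48
```

```text
t 9.3 pos [ 0.6509 -0.3201  0.1039] a 0.480 open 72.2 F [-0.  -0.2 -0.1] q6 0.55
.651,-.3205,.005,.48 -> x -0.3 y 0.8 z 98.9 turn -0.000
```

Call:
{"fn": "carry_out", "kwargs": {"series": [{"gripper": 72, "x": 0, "y": 1, "z": 40, "turn": 0}, {"gripper": 72, "x": 0, "y": 1, "z": 75, "turn": 0}, {"gripper": 72, "x": 0, "y": 1, "z": 93, "turn": 0}, {"gripper": 72, "x": 0, "y": 1, "z": 97, "turn": 0}, {"gripper": 72, "x": 0, "y": 1, "z": 97, "turn": 0}, {"gripper": 15, "x": 0, "y": 1, "z": 97, "turn": 0}, {"gripper": 15, "x": 0, "y": 1, "z": 97, "turn": 0}, {"gripper": 15, "x": 0, "y": 1, "z": 97, "turn": 0}, {"gripper": 15, "x": 0, "y": 1, "z": 97, "turn": 0}, {"gripper": 15, "x": 0, "y": 1, "z": 97, "turn": 0}]}}

```text
t: 10.3
ee_pos: [0.6516, -0.3207, 0.0074]
tool_rot: [[0.887, 0.462, 0.001], [0.462, -0.887, 0.005], [0.003, -0.004, -1.0]]
wrist_force: [-1.2, -0.0, 3.2]
opening: 0.0356
```

Call:
{"fn": "carry_out", "kwargs": {"series": [{"gripper": 15, "x": 0, "y": 0, "z": 0, "turn": 0}, {"gripper": 15, "x": 0, "y": 0, "z": -20, "turn": 0}, {"gripper": 15, "x": 0, "y": 0, "z": -60, "turn": 0}, {"gripper": 15, "x": 0, "y": 0, "z": -100, "turn": 0}, {"gripper": 15, "x": 0, "y": 0, "z": -140, "turn": 0}, {"gripper": 15, "x": 0, "y": 0, "z": -180, "turn": 0}, {"gripper": 15, "x": 0, "y": 0, "z": -205, "turn": -0.05}, {"gripper": 15, "x": 0, "y": 0, "z": -215, "turn": -0.15}, {"gripper": 15, "x": 0, "y": 0, "z": -215, "turn": -0.28}, {"gripper": 15, "x": 0, "y": 0, "z": -215, "turn": -0.4}]}}

```text
t: 11.3
ee_pos: [0.6516, -0.3218, 0.2231]
tool_rot: [[0.633, 0.774, 0.002], [0.774, -0.633, 0.004], [0.005, -0.001, -1.0]]
wrist_force: [1.0, 0.0, -1.8]
opening: 0.0358
```

```bash
python3 plan.py .6392,.0866,.22,1.506 .6392,.0866,.014,1.506
```

```text
t 11.3 pos [ 0.6516 -0.3218  0.2231] a 0.885 open 35.8 F [ 1.   0.  -1.8] q6 0.15
.6392,.0866,.22,1.506 -> x 308.2 y -268.2 z 4.8 turn -0.621
.6392,.0866,.014,1.506 -> x 0.0 y 0.0 z 206.0 turn 0.000
```

Call:
{"fn": "carry_out", "kwargs": {"series": [{"gripper": 15, "x": 30, "y": -26, "z": 5, "turn": -0.07}, {"gripper": 15, "x": 62, "y": -54, "z": 5, "turn": -0.14}, {"gripper": 15, "x": 95, "y": -83, "z": 5, "turn": -0.21}, {"gripper": 15, "x": 130, "y": -113, "z": 5, "turn": -0.28}, {"gripper": 15, "x": 165, "y": -143, "z": 5, "turn": -0.35}, {"gripper": 15, "x": 200, "y": -174, "z": 5, "turn": -0.42}, {"gripper": 15, "x": 235, "y": -204, "z": 5, "turn": -0.49}, {"gripper": 15, "x": 270, "y": -235, "z": 5, "turn": -0.56}, {"gripper": 15, "x": 298, "y": -259, "z": 5, "turn": -0.62}, {"gripper": 15, "x": 308, "y": -268, "z": 5, "turn": -0.621}]}}

```text
t: 12.3
ee_pos: [0.6385, 0.0903, 0.2196]
tool_rot: [[0.06, 0.998, 0.001], [0.998, -0.06, 0.006], [0.006, 0.001, -1.0]]
wrist_force: [0.2, -0.8, -1.2]
opening: 0.0356
```

```bash
python3 plan.py .6392,.0866,.017,1.506
```

```text
t 12.3 pos [0.6385 0.0903 0.2196] a 1.511 open 35.6 F [ 0.2 -0.8 -1.2] q6 0.11
.6392,.0866,.017,1.506 -> x -4.8 y 0.7 z 202.6 turn 0.005
```

Call:
{"fn": "carry_out", "kwargs": {"series": [{"gripper": 15, "x": -5, "y": 1, "z": 30, "turn": 0.005}, {"gripper": 15, "x": -5, "y": 1, "z": 70, "turn": 0.005}, {"gripper": 15, "x": -5, "y": 1, "z": 110, "turn": 0.005}, {"gripper": 15, "x": -5, "y": 1, "z": 150, "turn": 0.005}, {"gripper": 15, "x": -5, "y": 1, "z": 180, "turn": 0.005}, {"gripper": 15, "x": -5, "y": 1, "z": 195, "turn": 0.005}, {"gripper": 15, "x": -5, "y": 1, "z": 203, "turn": 0.005}, {"gripper": 15, "x": -5, "y": 1, "z": 203, "turn": 0.005}, {"gripper": 15, "x": -5, "y": 1, "z": 203, "turn": 0.005}, {"gripper": 47, "x": -5, "y": 1, "z": 203, "turn": 0.005}]}}

```text
t: 13.3
ee_pos: [0.641, 0.0863, 0.0187]
tool_rot: [[0.065, 0.998, 0.005], [0.998, -0.065, 0.006], [0.006, 0.005, -1.0]]
wrist_force: [0.5, -0.2, 1.0]
opening: 0.0407
```

Call:
{"fn": "carry_out", "kwargs": {"series": [{"gripper": 47, "x": 0, "y": 0, "z": 0, "turn": 0}, {"gripper": 47, "x": 0, "y": 0, "z": 0, "turn": 0}, {"gripper": 47, "x": 0, "y": 0, "z": 0, "turn": 0}, {"gripper": 47, "x": 0, "y": 0, "z": -10, "turn": 0}, {"gripper": 47, "x": 0, "y": 0, "z": -40, "turn": 0}, {"gripper": 47, "x": 0, "y": 0, "z": -80, "turn": 0}, {"gripper": 72, "x": 0, "y": 0, "z": -120, "turn": 0}, {"gripper": 72, "x": 0, "y": 0, "z": -160, "turn": 0}, {"gripper": 72, "x": 0, "y": 0, "z": -195, "turn": 0}, {"gripper": 72, "x": 0, "y": 0, "z": -205, "turn": 0}]}}

```text
t: 14.3
ee_pos: [0.6418, 0.0853, 0.2304]
tool_rot: [[0.065, 0.998, 0.016], [0.998, -0.065, 0.006], [0.007, 0.015, -1.0]]
wrist_force: [-0.2, 0.2, 0.6]
opening: 0.071
```

```bash
python3 look.py 4 2 1; python3 plan.py .5625,.3157,.2,3.022
```

```text
4 scene 0.91 x 0.5602 y 0.3165 yaw -0.098 iou-loss 0.06
4 top 0.77 x 0.5635 y 0.3157 yaw -0.146 iou-loss 0.09
2 scene 0.89 x 0.5243 y 0.4487 yaw -0.555 iou-loss 0.12
2 top 0.9 x 0.5253 y 0.4503 yaw -0.603 iou-loss 0.10
1 scene 0.69 x 0.4400 y 0.3006 yaw 0.015 iou-loss 0.08
1 top 0.95 x 0.4425 y 0.3011 yaw -0.029 iou-loss 0.09
t 14.7 pos [0.639  0.0851 0.2208] a 1.506 open 72.3 F [-0.5  0.6  1.2] q6 0.11
.5625,.3157,.2,3.022 -> x 225.0 y -91.3 z 22.1 turn -1.516
```

Call:
{"fn": "carry_out", "kwargs": {"series": [{"gripper": 72, "x": 30, "y": -12, "z": 0, "turn": -0.149}, {"gripper": 72, "x": 60, "y": -24, "z": 0, "turn": -0.298}, {"gripper": 72, "x": 90, "y": -37, "z": 0, "turn": -0.447}, {"gripper": 72, "x": 120, "y": -49, "z": 0, "turn": -0.596}, {"gripper": 72, "x": 150, "y": -61, "z": 0, "turn": -0.745}, {"gripper": 72, "x": 180, "y": -73, "z": 0, "turn": -0.894}, {"gripper": 72, "x": 205, "y": -83, "z": 20, "turn": -1.043}, {"gripper": 72, "x": 220, "y": -90, "z": 50, "turn": -1.19}, {"gripper": 72, "x": 225, "y": -91, "z": 80, "turn": -1.34}, {"gripper": 72, "x": 225, "y": -91, "z": 110, "turn": -1.48}]}}

```text
t: 15.7
ee_pos: [0.5616, 0.3172, 0.1096]
tool_rot: [[-0.989, 0.147, -0.001], [0.147, 0.989, 0.005], [0.002, 0.005, -1.0]]
wrist_force: [0.2, -0.4, -1.0]
opening: 0.072
```

```bash
python3 plan.py .562,.316,.006,3.022
```

```text
t 15.7 pos [0.5616 0.3172 0.1096] a 2.994 open 72.0 F [ 0.2 -0.4 -1. ] q6 -1.00
.562,.316,.006,3.022 -> x -0.7 y -1.6 z 103.6 turn -0.028
```

Call:
{"fn": "carry_out", "kwargs": {"series": [{"gripper": 72, "x": 0, "y": -1, "z": 40, "turn": -0.028}, {"gripper": 72, "x": 0, "y": -1, "z": 78, "turn": -0.028}, {"gripper": 72, "x": 0, "y": -1, "z": 97, "turn": -0.028}, {"gripper": 72, "x": 0, "y": -1, "z": 102, "turn": -0.028}, {"gripper": 72, "x": 0, "y": -1, "z": 103, "turn": -0.028}, {"gripper": 15, "x": 0, "y": -1, "z": 103, "turn": -0.028}, {"gripper": 15, "x": 0, "y": -1, "z": 103, "turn": -0.028}, {"gripper": 15, "x": 0, "y": -1, "z": 103, "turn": -0.028}, {"gripper": 15, "x": 0, "y": -1, "z": 103, "turn": -0.028}, {"gripper": 15, "x": 0, "y": -1, "z": 103, "turn": -0.028}]}}

```text
t: 16.7
ee_pos: [0.5618, 0.3166, 0.0073]
tool_rot: [[-0.993, 0.12, -0.0], [0.12, 0.993, 0.005], [0.001, 0.005, -1.0]]
wrist_force: [-1.4, 0.5, 6.3]
opening: 0.0357
```

Call:
{"fn": "carry_out", "kwargs": {"series": [{"gripper": 15, "x": 0, "y": 0, "z": 0, "turn": 0}, {"gripper": 15, "x": 0, "y": 0, "z": -20, "turn": 0}, {"gripper": 15, "x": 0, "y": 0, "z": -60, "turn": 0}, {"gripper": 15, "x": 0, "y": 0, "z": -100, "turn": 0.1}, {"gripper": 15, "x": 0, "y": 0, "z": -140, "turn": 0.24}, {"gripper": 15, "x": 0, "y": 0, "z": -180, "turn": 0.38}, {"gripper": 15, "x": 0, "y": 0, "z": -205, "turn": 0.52}, {"gripper": 15, "x": 0, "y": 0, "z": -215, "turn": 0.66}, {"gripper": 15, "x": 0, "y": 0, "z": -215, "turn": 0.8}, {"gripper": 15, "x": 0, "y": 0, "z": -215, "turn": 0.94}]}}

```text
t: 17.7
ee_pos: [0.5619, 0.3156, 0.2229]
tool_rot: [[-0.484, 0.875, 0.001], [0.875, 0.484, 0.005], [0.004, 0.003, -1.0]]
wrist_force: [0.7, 0.6, -2.3]
opening: 0.0358
```

```bash
python3 plan.py .5773,.0906,.22,1.506 .5773,.0906,.017,1.506
```

```text
t 17.7 pos [0.5619 0.3156 0.2229] a 2.076 open 35.8 F [ 0.7  0.6 -2.3] q6 -0.08
.5773,.0906,.22,1.506 -> x -204.4 y -95.4 z 1.7 turn 0.570
.5773,.0906,.017,1.506 -> x 0.0 y 0.0 z 203.0 turn 0.000
```

Call:
{"fn": "carry_out", "kwargs": {"series": [{"gripper": 15, "x": -30, "y": -14, "z": 2, "turn": 0.1}, {"gripper": 15, "x": -62, "y": -29, "z": 2, "turn": 0.2}, {"gripper": 15, "x": -95, "y": -44, "z": 2, "turn": 0.3}, {"gripper": 15, "x": -130, "y": -61, "z": 2, "turn": 0.4}, {"gripper": 15, "x": -165, "y": -77, "z": 2, "turn": 0.5}, {"gripper": 15, "x": -190, "y": -89, "z": 2, "turn": 0.57}, {"gripper": 15, "x": -204, "y": -95, "z": 2, "turn": 0.57}, {"gripper": 15, "x": -204, "y": -95, "z": 2, "turn": 0.57}, {"gripper": 15, "x": -204, "y": -95, "z": 30, "turn": 0.57}, {"gripper": 15, "x": -204, "y": -95, "z": 60, "turn": 0.57}]}}

```text
t: 18.7
ee_pos: [0.5786, 0.0931, 0.1627]
tool_rot: [[0.062, 0.998, 0.005], [0.998, -0.062, 0.007], [0.007, 0.004, -1.0]]
wrist_force: [-0.3, 0.3, -1.4]
opening: 0.0359
```

```bash
python3 plan.py .5773,.0906,.017,1.506
```

```text
t 18.7 pos [0.5786 0.0931 0.1627] a 1.509 open 35.9 F [-0.3  0.3 -1.4] q6 0.12
.5773,.0906,.017,1.506 -> x -3.6 y -1.7 z 145.6 turn 0.003
```

Call:
{"fn": "carry_out", "kwargs": {"series": [{"gripper": 15, "x": -3, "y": -2, "z": 30, "turn": 0.003}, {"gripper": 15, "x": -4, "y": -2, "z": 70, "turn": 0.003}, {"gripper": 15, "x": -4, "y": -2, "z": 105, "turn": 0.003}, {"gripper": 15, "x": -4, "y": -2, "z": 130, "turn": 0.003}, {"gripper": 15, "x": -4, "y": -2, "z": 142, "turn": 0.003}, {"gripper": 15, "x": -4, "y": -2, "z": 146, "turn": 0.003}, {"gripper": 15, "x": -4, "y": -2, "z": 146, "turn": 0.003}, {"gripper": 47, "x": -4, "y": -2, "z": 146, "turn": 0.003}, {"gripper": 47, "x": -4, "y": -2, "z": 146, "turn": 0.003}, {"gripper": 47, "x": -4, "y": -2, "z": 146, "turn": 0.003}]}}

```text
t: 19.7
ee_pos: [0.578, 0.0902, 0.0181]
tool_rot: [[0.065, 0.998, 0.007], [0.998, -0.065, 0.007], [0.007, 0.007, -1.0]]
wrist_force: [-1.0, 0.3, -0.6]
opening: 0.047
```

Call:
{"fn": "carry_out", "kwargs": {"series": [{"gripper": 47, "x": 0, "y": 0, "z": 0, "turn": 0}, {"gripper": 47, "x": 0, "y": 0, "z": -10, "turn": 0}, {"gripper": 47, "x": 0, "y": 0, "z": -40, "turn": 0}, {"gripper": 47, "x": 0, "y": 0, "z": -80, "turn": 0}, {"gripper": 72, "x": 0, "y": 0, "z": -120, "turn": 0}, {"gripper": 72, "x": 0, "y": 0, "z": -160, "turn": 0}, {"gripper": 72, "x": 0, "y": 0, "z": -195, "turn": 0}, {"gripper": 72, "x": 0, "y": 0, "z": -205, "turn": -0.1}, {"gripper": 72, "x": 30, "y": -4, "z": -205, "turn": -0.24}, {"gripper": 72, "x": 60, "y": -8, "z": -205, "turn": -0.37}]}}

```text
t: 20.7
ee_pos: [0.573, 0.1492, 0.2257]
tool_rot: [[-0.303, 0.953, 0.011], [0.953, 0.303, 0.007], [0.004, 0.012, -1.0]]
wrist_force: [0.7, 0.7, 0.3]
opening: 0.0722
```

```bash
python3 look.py 2; python3 plan.py .525,.4495,.1,2.57
```

```text
2 scene 0.64 x 0.5225 y 0.4507 yaw -0.538 iou-loss 0.06
2 top 0.97 x 0.5278 y 0.4498 yaw -0.587 iou-loss 0.12
t 20.9 pos [0.5724 0.1493 0.2241] a 1.875 open 72.0 F [ 0.7 -0.7 -0.2] q6 -0.15
.525,.4495,.1,2.57 -> x 300.1 y 43.5 z 125.6 turn -0.695
```

Call:
{"fn": "carry_out", "kwargs": {"series": [{"gripper": 72, "x": 35, "y": 5, "z": 0, "turn": -0.1}, {"gripper": 72, "x": 75, "y": 11, "z": 0, "turn": -0.2}, {"gripper": 72, "x": 118, "y": 17, "z": 0, "turn": -0.3}, {"gripper": 72, "x": 160, "y": 23, "z": 15, "turn": -0.4}, {"gripper": 72, "x": 200, "y": 29, "z": 40, "turn": -0.5}, {"gripper": 72, "x": 240, "y": 35, "z": 65, "turn": -0.6}, {"gripper": 72, "x": 275, "y": 40, "z": 95, "turn": -0.69}, {"gripper": 72, "x": 295, "y": 43, "z": 115, "turn": -0.695}, {"gripper": 72, "x": 300, "y": 43, "z": 125, "turn": -0.695}, {"gripper": 72, "x": 300, "y": 43, "z": 125, "turn": -0.695}]}}

```text
t: 21.9
ee_pos: [0.524, 0.4479, 0.0984]
tool_rot: [[-0.841, 0.542, 0.005], [0.542, 0.841, 0.003], [-0.003, 0.006, -1.0]]
wrist_force: [-0.0, 0.0, 0.3]
opening: 0.072
```

```bash
python3 plan.py .525,.450,.006,2.57
```

```text
t 21.9 pos [0.524  0.4479 0.0984] a 2.569 open 72.0 F [-0.   0.   0.3] q6 -0.37
.525,.450,.006,2.57 -> x 0.6 y 1.7 z 92.4 turn -0.001
```

Call:
{"fn": "carry_out", "kwargs": {"series": [{"gripper": 72, "x": 1, "y": 2, "z": 40, "turn": 0}, {"gripper": 72, "x": 1, "y": 2, "z": 72, "turn": 0}, {"gripper": 72, "x": 1, "y": 2, "z": 87, "turn": 0}, {"gripper": 72, "x": 1, "y": 2, "z": 92, "turn": 0}, {"gripper": 72, "x": 1, "y": 2, "z": 92, "turn": 0}, {"gripper": 15, "x": 1, "y": 2, "z": 92, "turn": 0}, {"gripper": 15, "x": 1, "y": 2, "z": 92, "turn": 0}, {"gripper": 15, "x": 1, "y": 2, "z": 92, "turn": 0}, {"gripper": 15, "x": 1, "y": 2, "z": 92, "turn": 0}, {"gripper": 15, "x": 1, "y": 2, "z": 92, "turn": 0}]}}

```text
t: 22.9
ee_pos: [0.5248, 0.4505, 0.0069]
tool_rot: [[-0.841, 0.541, 0.005], [0.541, 0.841, 0.003], [-0.003, 0.006, -1.0]]
wrist_force: [0.4, -0.6, 4.8]
opening: 0.0358
```

Call:
{"fn": "carry_out", "kwargs": {"series": [{"gripper": 15, "x": 0, "y": 0, "z": 0, "turn": 0}, {"gripper": 15, "x": 0, "y": 0, "z": -20, "turn": 0}, {"gripper": 15, "x": 0, "y": 0, "z": -60, "turn": 0}, {"gripper": 15, "x": 0, "y": 0, "z": -100, "turn": 0.1}, {"gripper": 15, "x": 0, "y": 0, "z": -140, "turn": 0.24}, {"gripper": 15, "x": 0, "y": 0, "z": -180, "turn": 0.38}, {"gripper": 15, "x": 0, "y": 0, "z": -205, "turn": 0.52}, {"gripper": 15, "x": 0, "y": 0, "z": -215, "turn": 0.66}, {"gripper": 15, "x": 0, "y": 0, "z": -215, "turn": 0.8}, {"gripper": 15, "x": 0, "y": 0, "z": -215, "turn": 0.94}]}}

```text
t: 23.9
ee_pos: [0.5236, 0.4499, 0.2223]
tool_rot: [[-0.053, 0.999, 0.006], [0.999, 0.053, 0.004], [0.003, 0.006, -1.0]]
wrist_force: [1.1, 0.5, -0.8]
opening: 0.0359
```

```bash
python3 plan.py .5154,.0946,.22,1.506 .5154,.0946,.017,1.506
```

```text
t 23.9 pos [0.5236 0.4499 0.2223] a 1.624 open 35.9 F [ 1.1  0.5 -0.8] q6 0.57
.5154,.0946,.22,1.506 -> x -354.4 y -27.1 z 1.0 turn 0.118
.5154,.0946,.017,1.506 -> x 0.0 y 0.0 z 203.0 turn 0.000
```

Call:
{"fn": "carry_out", "kwargs": {"series": [{"gripper": 15, "x": -35, "y": -3, "z": 1, "turn": 0.02}, {"gripper": 15, "x": -75, "y": -6, "z": 1, "turn": 0.04}, {"gripper": 15, "x": -120, "y": -9, "z": 1, "turn": 0.06}, {"gripper": 15, "x": -165, "y": -13, "z": 1, "turn": 0.08}, {"gripper": 15, "x": -210, "y": -16, "z": 1, "turn": 0.1}, {"gripper": 15, "x": -255, "y": -20, "z": 1, "turn": 0.118}, {"gripper": 15, "x": -300, "y": -23, "z": 1, "turn": 0.118}, {"gripper": 15, "x": -335, "y": -26, "z": 1, "turn": 0.118}, {"gripper": 15, "x": -354, "y": -27, "z": 1, "turn": 0.118}, {"gripper": 15, "x": -354, "y": -27, "z": 20, "turn": 0.118}]}}

```text
t: 24.9
ee_pos: [0.5171, 0.0925, 0.2037]
tool_rot: [[0.069, 0.998, 0.012], [0.998, -0.069, 0.003], [0.004, 0.012, -1.0]]
wrist_force: [-0.6, 2.0, -0.3]
opening: 0.0359
```

```bash
python3 plan.py .5154,.0946,.017,1.506
```

```text
t 24.9 pos [0.5171 0.0925 0.2037] a 1.502 open 35.9 F [-0.6  2.  -0.3] q6 0.14
.5154,.0946,.017,1.506 -> x 1.2 y -4.1 z 186.7 turn -0.004
```

Call:
{"fn": "carry_out", "kwargs": {"series": [{"gripper": 15, "x": 1, "y": -3, "z": 35, "turn": -0.004}, {"gripper": 15, "x": 1, "y": -4, "z": 75, "turn": -0.004}, {"gripper": 15, "x": 1, "y": -4, "z": 115, "turn": -0.004}, {"gripper": 15, "x": 1, "y": -4, "z": 150, "turn": -0.004}, {"gripper": 15, "x": 1, "y": -4, "z": 175, "turn": -0.004}, {"gripper": 15, "x": 1, "y": -4, "z": 185, "turn": -0.004}, {"gripper": 15, "x": 1, "y": -4, "z": 187, "turn": -0.004}, {"gripper": 15, "x": 1, "y": -4, "z": 187, "turn": -0.004}, {"gripper": 46, "x": 1, "y": -4, "z": 187, "turn": -0.004}, {"gripper": 46, "x": 1, "y": -4, "z": 187, "turn": -0.004}]}}

```text
t: 25.9
ee_pos: [0.5168, 0.0945, 0.0185]
tool_rot: [[0.065, 0.998, 0.016], [0.998, -0.065, 0.003], [0.004, 0.015, -1.0]]
wrist_force: [-0.6, 0.1, 0.6]
opening: 0.0454
```

Call:
{"fn": "carry_out", "kwargs": {"series": [{"gripper": 46, "x": 0, "y": 0, "z": 0, "turn": 0}, {"gripper": 46, "x": 0, "y": 0, "z": -10, "turn": 0}, {"gripper": 46, "x": 0, "y": 0, "z": -40, "turn": 0}, {"gripper": 46, "x": 0, "y": 0, "z": -80, "turn": 0}, {"gripper": 72, "x": 0, "y": 0, "z": -120, "turn": 0}, {"gripper": 72, "x": 0, "y": 0, "z": -160, "turn": 0}, {"gripper": 72, "x": 0, "y": 0, "z": -195, "turn": 0}, {"gripper": 72, "x": 0, "y": 0, "z": -205, "turn": -0.1}, {"gripper": 72, "x": 30, "y": -9, "z": -205, "turn": -0.24}, {"gripper": 72, "x": 60, "y": -18, "z": -205, "turn": -0.37}]}}

```text
t: 26.9
ee_pos: [0.5, 0.155, 0.2257]
tool_rot: [[-0.303, 0.953, 0.019], [0.953, 0.303, 0.004], [-0.002, 0.019, -1.0]]
wrist_force: [0.3, 0.6, -0.6]
opening: 0.0723
```

```bash
python3 look.py 1; python3 plan.py .442,.3005,.13,3.138
```

```text
1 scene 0.8 x 0.4404 y 0.3008 yaw 0.018 iou-loss 0.09
t 27.1 pos [0.4996 0.1549 0.2243] a 1.876 open 72.0 F [-0.4  0.3 -0.7] q6 -0.11
.442,.3005,.13,3.138 -> x 156.3 y -12.8 z 93.7 turn -1.262
```

Call:
{"fn": "carry_out", "kwargs": {"series": [{"gripper": 72, "x": 20, "y": -2, "z": 0, "turn": -0.14}, {"gripper": 72, "x": 42, "y": -4, "z": 0, "turn": -0.28}, {"gripper": 72, "x": 64, "y": -5, "z": 0, "turn": -0.42}, {"gripper": 72, "x": 86, "y": -7, "z": 10, "turn": -0.56}, {"gripper": 72, "x": 108, "y": -9, "z": 25, "turn": -0.7}, {"gripper": 72, "x": 130, "y": -11, "z": 45, "turn": -0.84}, {"gripper": 72, "x": 150, "y": -12, "z": 65, "turn": -0.98}, {"gripper": 72, "x": 156, "y": -13, "z": 80, "turn": -1.12}, {"gripper": 72, "x": 156, "y": -13, "z": 90, "turn": -1.25}, {"gripper": 72, "x": 156, "y": -13, "z": 94, "turn": -1.262}]}}

```text
t: 28.1
ee_pos: [0.4417, 0.299, 0.1284]
tool_rot: [[-1.0, 0.005, 0.015], [0.005, 1.0, 0.001], [-0.015, 0.001, -1.0]]
wrist_force: [0.7, 0.3, 0.3]
opening: 0.0718
```

```bash
python3 plan.py .4415,.3007,.006,3.138
```

```text
t 28.1 pos [0.4417 0.299  0.1284] a 3.136 open 71.8 F [0.7 0.3 0.3] q6 -1.07
.4415,.3007,.006,3.138 -> x 2.1 y 1.5 z 122.4 turn -0.002
```

Call:
{"fn": "carry_out", "kwargs": {"series": [{"gripper": 72, "x": 2, "y": 2, "z": 40, "turn": 0}, {"gripper": 72, "x": 2, "y": 2, "z": 80, "turn": 0}, {"gripper": 72, "x": 2, "y": 2, "z": 110, "turn": 0}, {"gripper": 72, "x": 2, "y": 2, "z": 121, "turn": 0}, {"gripper": 72, "x": 2, "y": 2, "z": 122, "turn": 0}, {"gripper": 15, "x": 2, "y": 2, "z": 122, "turn": 0}, {"gripper": 15, "x": 2, "y": 2, "z": 122, "turn": 0}, {"gripper": 15, "x": 2, "y": 2, "z": 122, "turn": 0}, {"gripper": 15, "x": 2, "y": 2, "z": 122, "turn": 0}, {"gripper": 15, "x": 2, "y": 2, "z": 122, "turn": 0}]}}

```text
t: 29.1
ee_pos: [0.4421, 0.3012, 0.0073]
tool_rot: [[-1.0, 0.005, 0.017], [0.005, 1.0, 0.001], [-0.017, 0.001, -1.0]]
wrist_force: [-0.6, -1.7, 3.1]
opening: 0.0361
```

Call:
{"fn": "carry_out", "kwargs": {"series": [{"gripper": 15, "x": 0, "y": 0, "z": 0, "turn": 0}, {"gripper": 15, "x": 0, "y": 0, "z": -20, "turn": 0}, {"gripper": 15, "x": 0, "y": 0, "z": -60, "turn": 0}, {"gripper": 15, "x": 0, "y": 0, "z": -100, "turn": 0.1}, {"gripper": 15, "x": 0, "y": 0, "z": -140, "turn": 0.24}, {"gripper": 15, "x": 0, "y": 0, "z": -180, "turn": 0.38}, {"gripper": 15, "x": 0, "y": 0, "z": -205, "turn": 0.52}, {"gripper": 15, "x": 0, "y": 0, "z": -215, "turn": 0.66}, {"gripper": 15, "x": 0, "y": 0, "z": -215, "turn": 0.78}, {"gripper": 15, "x": 0, "y": 0, "z": -215, "turn": 0.8}]}}

```text
t: 30.1
ee_pos: [0.4385, 0.301, 0.2225]
tool_rot: [[-0.692, 0.722, 0.017], [0.722, 0.692, 0.002], [-0.011, 0.013, -1.0]]
wrist_force: [-0.8, -0.2, -1.0]
opening: 0.0355
```

```bash
python3 plan.py .4536,.0986,.22,1.506 .4536,.0986,.017,1.506
```

```text
t 30.1 pos [0.4385 0.301  0.2225] a 2.335 open 35.5 F [-0.8 -0.2 -1. ] q6 -0.27
.4536,.0986,.22,1.506 -> x -156.5 y -129.3 z 2.4 turn 0.829
.4536,.0986,.017,1.506 -> x 0.0 y 0.0 z 203.0 turn 0.000
```

Call:
{"fn": "carry_out", "kwargs": {"series": [{"gripper": 15, "x": -18, "y": -15, "z": 2, "turn": 0.12}, {"gripper": 15, "x": -38, "y": -31, "z": 2, "turn": 0.24}, {"gripper": 15, "x": -60, "y": -50, "z": 2, "turn": 0.36}, {"gripper": 15, "x": -82, "y": -68, "z": 2, "turn": 0.48}, {"gripper": 15, "x": -104, "y": -86, "z": 2, "turn": 0.6}, {"gripper": 15, "x": -126, "y": -104, "z": 2, "turn": 0.72}, {"gripper": 15, "x": -146, "y": -121, "z": 2, "turn": 0.82}, {"gripper": 15, "x": -156, "y": -129, "z": 2, "turn": 0.829}, {"gripper": 15, "x": -156, "y": -129, "z": 2, "turn": 0.829}, {"gripper": 15, "x": -156, "y": -129, "z": 2, "turn": 0.829}]}}

```text
t: 31.1
ee_pos: [0.4533, 0.0998, 0.2201]
tool_rot: [[0.062, 0.998, 0.016], [0.998, -0.062, 0.003], [0.004, 0.016, -1.0]]
wrist_force: [0.9, 0.3, 0.1]
opening: 0.0359
```

```bash
python3 plan.py .4536,.0986,.017,1.506; python3 - <<'E'
from h import *
a=robot.read_camera("top")[170:330,220:420]; b=robot.read_camera("scene")[130:330,230:450]
cv2.imwrite("pics/chest.png",np.hstack([cv2.resize(a,(400,320)),cv2.resize(b,(352,320))]))
E
```

```text
t 31.1 pos [0.4533 0.0998 0.2201] a 1.508 open 35.9 F [0.9 0.3 0.1] q6 0.16
.4536,.0986,.017,1.506 -> x -1.9 y -2.9 z 203.1 turn 0.002
```

View pics/chest.png

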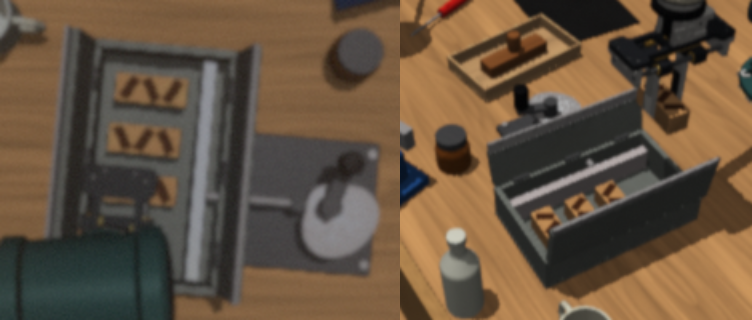

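Three blocks lie in line on the bed at crop positions (150,90), (143,140) and (140,190), clear of the jaw and fence. The fourth hangs over its slot.

Call:
{"fn": "carry_out", "kwargs": {"series": [{"gripper": 15, "x": -2, "y": -3, "z": 35, "turn": 0.002}, {"gripper": 15, "x": -2, "y": -3, "z": 75, "turn": 0.002}, {"gripper": 15, "x": -2, "y": -3, "z": 115, "turn": 0.002}, {"gripper": 15, "x": -2, "y": -3, "z": 155, "turn": 0.002}, {"gripper": 15, "x": -2, "y": -3, "z": 185, "turn": 0.002}, {"gripper": 15, "x": -2, "y": -3, "z": 200, "turn": 0.002}, {"gripper": 15, "x": -2, "y": -3, "z": 203, "turn": 0.002}, {"gripper": 15, "x": -2, "y": -3, "z": 203, "turn": 0.002}, {"gripper": 47, "x": -2, "y": -3, "z": 203, "turn": 0.002}, {"gripper": 47, "x": -2, "y": -3, "z": 203, "turn": 0.002}]}}

```text
t: 32.2
ee_pos: [0.4548, 0.0992, 0.0187]
tool_rot: [[0.063, 0.998, 0.02], [0.998, -0.063, 0.003], [0.004, 0.019, -1.0]]
wrist_force: [0.4, -1.6, 0.0]
opening: 0.046
```

Call:
{"fn": "carry_out", "kwargs": {"series": [{"gripper": 47, "x": 0, "y": 0, "z": 0, "turn": 0}, {"gripper": 47, "x": 0, "y": 0, "z": -10, "turn": 0}, {"gripper": 47, "x": 0, "y": 0, "z": -40, "turn": 0}, {"gripper": 47, "x": 0, "y": 0, "z": -80, "turn": 0}, {"gripper": 60, "x": 0, "y": 0, "z": -120, "turn": 0}, {"gripper": 60, "x": 0, "y": 0, "z": -160, "turn": 0}, {"gripper": 60, "x": 0, "y": 0, "z": -195, "turn": 0}, {"gripper": 60, "x": 0, "y": 0, "z": -205, "turn": 0}, {"gripper": 60, "x": -30, "y": 0, "z": -205, "turn": 0}, {"gripper": 60, "x": -60, "y": 0, "z": -205, "turn": 0}]}}

```text
t: 33.2
ee_pos: [0.4468, 0.0385, 0.2235]
tool_rot: [[0.061, 0.998, 0.02], [0.998, -0.061, 0.003], [0.004, 0.02, -1.0]]
wrist_force: [-0.1, -0.3, -0.7]
opening: 0.06
```

```bash
python3 plan.py .553,-.153,.22,1.506 .553,-.153,.092,1.506; python3 - <<'E'
from h import *
a=robot.read_camera("top")[170:330,220:420]; b=robot.read_camera("scene")[130:330,230:450]
cv2.imwrite("pics/chest2.png",np.hstack([cv2.resize(a,(400,320)),cv2.resize(b,(352,320))]))
cx,cy,w=.5452,.0746,-.0644
C=lambda x,y:np.array([cx+np.cos(w)*x-np.sin(w)*y,cy+np.sin(w)*x+np.cos(w)*y])
for c in (.25,.5,.8,1.1,1.4,1.7,2,2.3,2.6): print(c,C(-.03+.055*np.cos(c),-.215-.055*np.sin(c)).round(4))
for d in robot.cut_out("scene","crank_grip")+robot.cut_out("top","crank_grip"): print(d["score"],d["point"],d["pixels"].sum())
E
```

```text
t 33.2 pos [0.4468 0.0385 0.2235] a 1.510 open 60.0 F [-0.1 -0.3 -0.7] q6 0.02
.553,-.153,.22,1.506 -> x -184.7 y 117.6 z 5.2 turn 0.004
.553,-.153,.092,1.506 -> x 0.0 y 0.0 z 128.0 turn 0.000
0.25 [ 0.5537 -0.155 ]
0.5 [ 0.5479 -0.1674]
0.8 [ 0.5371 -0.1799]
1.1 [ 0.5232 -0.1885]
1.4 [ 0.5073 -0.1927]
1.7 [ 0.4908 -0.192 ]
2 [ 0.4754 -0.1865]
2.3 [ 0.4622 -0.1766]
2.6 [ 0.4526 -0.1633]
0.67 [191.0, 305.1] 147
0.7 [251.7, 395.5] 129
0.21 [253.7, 331.0] 11860
```

View pics/chest2.png

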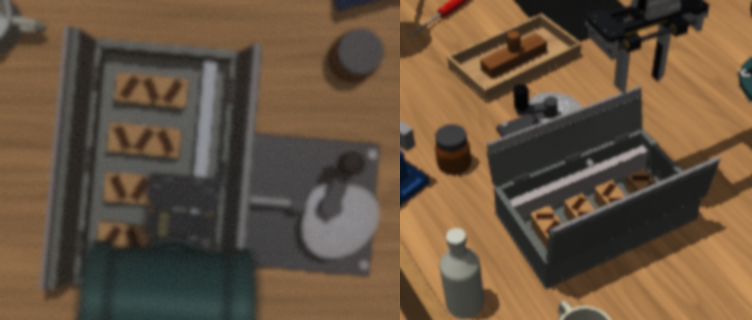

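All four blocks are laid side by side, and the grip is still at (395,252) px with crank ≈ 0.24 rad. Next is the crank.

Call:
{"fn": "carry_out", "kwargs": {"series": [{"gripper": 60, "x": -30, "y": 19, "z": 5, "turn": 0.004}, {"gripper": 60, "x": -70, "y": 44, "z": 5, "turn": 0.004}, {"gripper": 60, "x": -110, "y": 70, "z": 5, "turn": 0.004}, {"gripper": 60, "x": -150, "y": 96, "z": 5, "turn": 0.004}, {"gripper": 60, "x": -178, "y": 113, "z": 5, "turn": 0.004}, {"gripper": 60, "x": -186, "y": 119, "z": 5, "turn": 0.004}, {"gripper": 60, "x": -186, "y": 119, "z": 5, "turn": 0.004}, {"gripper": 60, "x": -186, "y": 119, "z": 30, "turn": 0.004}, {"gripper": 60, "x": -186, "y": 119, "z": 50, "turn": 0.004}, {"gripper": 60, "x": -186, "y": 119, "z": 55, "turn": 0.004}]}}

```text
t: 34.4
ee_pos: [0.5526, -0.1516, 0.1664]
tool_rot: [[0.066, 0.998, 0.014], [0.998, -0.066, 0.006], [0.007, 0.013, -1.0]]
wrist_force: [-0.5, 0.2, -0.2]
opening: 0.0599
```

```bash
python3 plan.py .554,-.154,.092,1.506
```

```text
t 34.4 pos [ 0.5526 -0.1516  0.1664] a 1.505 open 59.9 F [-0.5  0.2 -0.2] q6 -0.31
.554,-.154,.092,1.506 -> x -2.8 y 0.6 z 74.4 turn -0.001
```

Call:
{"fn": "carry_out", "kwargs": {"series": [{"gripper": 60, "x": -3, "y": 1, "z": 25, "turn": 0}, {"gripper": 60, "x": -3, "y": 1, "z": 50, "turn": 0}, {"gripper": 60, "x": -3, "y": 1, "z": 68, "turn": 0}, {"gripper": 60, "x": -3, "y": 1, "z": 74, "turn": 0}, {"gripper": 60, "x": -3, "y": 1, "z": 74, "turn": 0}, {"gripper": 10, "x": -3, "y": 1, "z": 74, "turn": 0}, {"gripper": 10, "x": -3, "y": 1, "z": 74, "turn": 0}, {"gripper": 10, "x": -3, "y": 1, "z": 74, "turn": 0}, {"gripper": 10, "x": -3, "y": 1, "z": 74, "turn": 0}, {"gripper": 10, "x": -3, "y": 1, "z": 74, "turn": 0}]}}

```text
t: 35.4
ee_pos: [0.5536, -0.1543, 0.093]
tool_rot: [[0.066, 0.998, 0.012], [0.998, -0.066, 0.006], [0.007, 0.011, -1.0]]
wrist_force: [-2.5, 1.1, 4.1]
opening: 0.0277
```

```bash
python3 plan.py; python3 - <<'E'
from h import *
s=robot.get_state(); R=s["tool_rot"]; p=s["ee_pos"]+R[:,2]*-.019
ax=np.array([.50143,-.13802]); v=p[:2]-ax; r=np.hypot(*v); w=-.0644
# world angle of arm = w - c
c0=w-np.arctan2(v[1],v[0]); print("r",r,"c0",c0)
for c in (.45,.65,.85,1.05,1.25,1.45,1.65,1.85,2.05,2.25,2.45,2.6):
    q=ax+(.055)*np.array([np.cos(w-c),np.sin(w-c)]); d=R.T@np.array([*(q-p[:2]),0])*1e3; print(c,d.round(1))
E
```

```text
t 35.4 pos [ 0.5536 -0.1543  0.093 ] a 1.504 open 27.7 F [-2.5  1.1  4.1] q6 -0.31
r 0.05450003916720909 c0 0.24181462866232806
0.45 [-10.9  -3.4  -0.1]
0.65 [-20.3  -9.1  -0.2]
0.85 [-28.3 -16.6  -0.4]
1.05 [-34.7 -25.5  -0.5]
1.25 [-39.2 -35.5  -0.7]
1.45 [-41.6 -46.2  -0.8]
1.65 [-41.9 -57.2  -0.9]
1.85 [-40. -68.  -1.]
2.05 [-35.9 -78.2  -1.1]
2.25 [-29.9 -87.4  -1.2]
2.45 [-22.2 -95.2  -1.2]
2.6 [ -15.5 -100.    -1.3]
```

Call:
{"fn": "carry_out", "kwargs": {"series": [{"gripper": 10, "x": -5, "y": -1, "z": 0, "turn": 0}, {"gripper": 10, "x": -11, "y": -3.4, "z": 0, "turn": 0}, {"gripper": 10, "x": -16, "y": -6, "z": 0, "turn": 0}, {"gripper": 10, "x": -20, "y": -9, "z": 0, "turn": 0}, {"gripper": 10, "x": -24.5, "y": -12.7, "z": 0, "turn": 0}, {"gripper": 10, "x": -28.3, "y": -16.6, "z": 0, "turn": 0}, {"gripper": 10, "x": -31.7, "y": -20.9, "z": -0.5, "turn": 0}, {"gripper": 10, "x": -34.7, "y": -25.5, "z": -0.5, "turn": 0}, {"gripper": 10, "x": -37.1, "y": -30.4, "z": -0.5, "turn": 0}, {"gripper": 10, "x": -39.2, "y": -35.5, "z": -0.7, "turn": 0}]}}

```text
t: 36.4
ee_pos: [0.5198, -0.188, 0.0932]
tool_rot: [[0.065, 0.998, 0.022], [0.998, -0.065, 0.012], [0.013, 0.021, -1.0]]
wrist_force: [13.4, 8.9, -4.5]
opening: 0.0275
```

```bash
cat > crank.py <<'E'
from h import *
s=robot.get_state(); R=s["tool_rot"]; p=s["ee_pos"]+R[:,2]*-.019
ax=np.array([.50143,-.13802]); v=p[:2]-ax; w=-.0644
print("F",s["wrist_force"],"r",np.hypot(*v),"c",(w-np.arctan2(v[1],v[0]))%6.28,"open",s["opening"])
for c in np.arange(1.3,2.75,.1):
    q=ax+.055*np.array([np.cos(w-c),np.sin(w-c)]); d=R.T@np.array([*(q-p[:2]),0])*1e3; print(c.round(2),d.round(1))
E
python3 crank.py
```

```text
F [13.37943126  8.88176882 -4.48684296] r 0.05328044462972334 c 1.1624690946555172 open 0.02746347156554101
1.3 [-4.1 -6.4 -0.2]
1.4 [ -5.3 -11.8  -0.3]
1.5 [ -6.  -17.3  -0.4]
1.6 [ -6.1 -22.8  -0.6]
1.7 [ -5.6 -28.2  -0.7]
1.8 [ -4.7 -33.6  -0.8]
1.9 [ -3.2 -38.9  -0.9]
2.0 [ -1.1 -44.   -0.9]
2.1 [  1.4 -48.9  -1. ]
2.2 [  4.4 -53.5  -1.1]
2.3 [  7.9 -57.8  -1.1]
2.4 [ 11.7 -61.7  -1.1]
2.5 [ 16.  -65.2  -1.2]
2.6 [ 20.5 -68.3  -1.2]
2.7 [ 25.4 -70.9  -1.1]
```

Call:
{"fn": "carry_out", "kwargs": {"series": [{"gripper": 10, "x": -4, "y": -6.4, "z": 0, "turn": 0}, {"gripper": 10, "x": -5.3, "y": -11.8, "z": 0, "turn": 0}, {"gripper": 10, "x": -6, "y": -17.3, "z": 0, "turn": 0}, {"gripper": 10, "x": -6, "y": -22.8, "z": 0, "turn": 0}, {"gripper": 10, "x": -5.6, "y": -28.2, "z": 0, "turn": 0}, {"gripper": 10, "x": -4.7, "y": -33.6, "z": 0, "turn": 0}, {"gripper": 10, "x": -3.2, "y": -38.9, "z": -0.5, "turn": 0}, {"gripper": 10, "x": -1, "y": -44, "z": -0.5, "turn": 0}, {"gripper": 10, "x": 1.4, "y": -48.9, "z": -1, "turn": 0}, {"gripper": 10, "x": 4.4, "y": -53.5, "z": -1, "turn": 0}]}}

```text
t: 37.4
ee_pos: [0.4698, -0.1806, 0.093]
tool_rot: [[0.064, 0.998, 0.029], [0.998, -0.065, 0.011], [0.013, 0.028, -1.0]]
wrist_force: [8.7, -1.7, -5.1]
opening: 0.0274
```

```bash
python3 crank.py | sed -n '1p;9,$p'
```

```text
F [ 8.68972459 -1.71656007 -5.07124293] r 0.05353411668756826 c 2.152373320626294 open 0.02738131966025957
2.0 [-5.3  6.5  0.1]
2.1 [-2.7  1.6  0. ]
2.2 [ 0.3 -3.  -0.1]
2.3 [ 3.7 -7.2 -0.2]
2.4 [  7.6 -11.1  -0.2]
2.5 [ 11.8 -14.7  -0.3]
2.6 [ 16.4 -17.7  -0.3]
2.7 [ 21.2 -20.3  -0.3]
```

Call:
{"fn": "carry_out", "kwargs": {"series": [{"gripper": 10, "x": 2, "y": -5, "z": 0, "turn": 0}, {"gripper": 10, "x": 4, "y": -7.5, "z": 0, "turn": 0}, {"gripper": 10, "x": 7.6, "y": -11.1, "z": 0, "turn": 0}, {"gripper": 10, "x": 11.8, "y": -14.7, "z": 0, "turn": 0}, {"gripper": 10, "x": 16.4, "y": -17.7, "z": 0, "turn": 0}, {"gripper": 10, "x": 18, "y": -18.5, "z": 0, "turn": 0}, {"gripper": 10, "x": 18, "y": -18.5, "z": 0, "turn": 0}, {"gripper": 50, "x": 16.5, "y": -18, "z": 0, "turn": 0}, {"gripper": 50, "x": 16, "y": -18, "z": 0, "turn": 0}, {"gripper": 50, "x": 16, "y": -18, "z": 0, "turn": 0}]}}

```text
t: 38.4
ee_pos: [0.4527, -0.1636, 0.0927]
tool_rot: [[0.064, 0.997, 0.029], [0.998, -0.065, 0.011], [0.013, 0.028, -1.0]]
wrist_force: [-0.2, 1.0, 0.9]
opening: 0.0481
```

Call:
{"fn": "carry_out", "kwargs": {"series": [{"gripper": 50, "x": 0, "y": 0, "z": -10, "turn": 0}, {"gripper": 50, "x": 0, "y": 0, "z": -40, "turn": 0}, {"gripper": 50, "x": 0, "y": 0, "z": -80, "turn": 0}, {"gripper": 50, "x": 0, "y": 0, "z": -120, "turn": 0}, {"gripper": 20, "x": -30, "y": 0, "z": -135, "turn": 0}, {"gripper": 0, "x": -60, "y": 0, "z": -135, "turn": 0}, {"gripper": 0, "x": -90, "y": 0, "z": -135, "turn": 0}, {"gripper": 0, "x": -110, "y": 0, "z": -135, "turn": 0}, {"gripper": 0, "x": -115, "y": 0, "z": -135, "turn": 0}, {"gripper": 0, "x": -115, "y": 0, "z": -135, "turn": 0}]}}

```text
t: 39.4
ee_pos: [0.4413, -0.28, 0.2265]
tool_rot: [[0.066, 0.997, 0.029], [0.998, -0.066, 0.011], [0.013, 0.028, -1.0]]
wrist_force: [0.4, 0.9, -0.4]
opening: 0.0051
```

```bash
python3 plan.py; python3 - <<'E'
from h import *
a=robot.read_camera("top")[170:330,220:420]; b=robot.read_camera("scene")[130:330,230:450]
cv2.imwrite("pics/crank.png",np.hstack([cv2.resize(a,(400,320)),cv2.resize(b,(352,320))]))
u={}
for n in CAL:
    for d in robot.cut_out(n,"crank_grip"):
        print(n,d["score"],d["point"],d["pixels"].sum())
        if d["pixels"].sum()<300 and n not in u: u[n]=np.array(d["point"])[::-1]
p,r=tri(u) if len(u)==2 else (None,0)
print(p,r)
if p is not None:
    v=p[:2]-[.50143,-.13802]; print("c",(-.0644-np.arctan2(v[1],v[0]))%6.283,np.hypot(*v))
E
```

```text
t 39.4 pos [ 0.4413 -0.28    0.2265] a 1.505 open 5.1 F [ 0.4  0.9 -0.4] q6 -0.62
scene 0.44 [176.9, 333.3] 119
scene 0.16 [191.7, 328.7] 379
top 0.41 [295.0, 397.1] 139
[ 0.45280462 -0.16176124  0.11093146] 0.8352114759750264
c 2.6229908993539213 0.05411168013349019
```

View pics/crank.png

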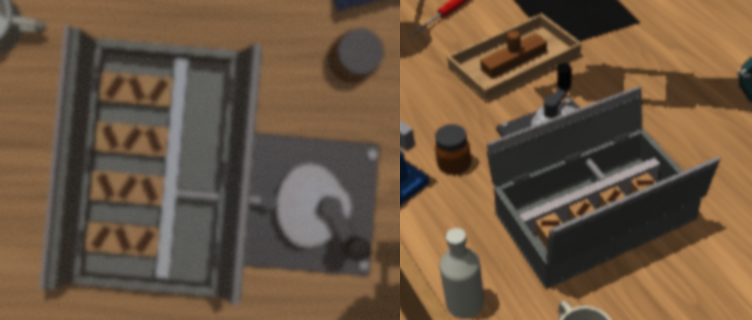

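All four blocks now stand against the fence, with the jaw bar at column 172 of the crop touching their ends. The crank measures 2.62 rad. Now the rebated leaf.

```bash
cat > leaf.py <<'E'
# leaf.py side r h xc a0 a1 step : shifts (tool axes, mm) from the measured pose so that the fingertip follows the leaf
import sys
from h import *
side,r,h,xc,a0,a1,st=map(float,sys.argv[1:]); s=robot.get_state(); R=s["tool_rot"]; p=s["ee_pos"]
cx,cy,w=.5452,.0746,-.0644; M=np.array([[np.cos(w),-np.sin(w)],[np.sin(w),np.cos(w)]])
print("t",s["t"],"chest-frame",(M.T@(p[:2]-[cx,cy])).round(4),p[2].round(4),"F",s["wrist_force"].round(1),"open",s["opening"].round(3))
def sh(y,z): return (R.T@(np.array([*(M@[xc,y]+[cx,cy]),z])-p)*1e3).round(1)
print("start high",sh(side*.155,.2),"start low",sh(side*.155,.135))
for a in np.arange(a0,a1-1e-6,-st):
    u=-.086+r*np.cos(a)-.014*np.sin(a)-h; z=.072+r*np.sin(a)+.014*np.cos(a)
    print(round(a,2),sh(u*-side,z))
E
python3 leaf.py -1 .065 .008 .03 1.7 1.6 .1
```

```text
Traceback (most recent call last):
  File "leaf.py", line 6, in <module>
    print("t",s["t"],"chest-frame",(M.T@(p[:2]-[cx,cy])).round(4),p[2].round(4),"F",s["wrist_force"].round(1),"open",s["opening"].round(3))
                                                                                                                     ^^^^^^^^^^^^^^^^^^
AttributeError: 'float' object has no attribute 'round'
```

```bash
sed -i 's/s\["opening"\].round(3)/round(s["opening"],4)/' leaf.py; python3 leaf.py -1 .065 .008 .03 1.7 1.6 .1
```

```text
t 39.6 chest-frame [-0.0806 -0.3593] 0.2265 F [ 0.8 -0.  -1.1] open 0.0005
start high [203.8 110.   32.3] start low [203.  108.2  97.3]
1.7 [241.7 108.2  98.1]
1.6 [248.1 108.2  96.3]
```

Call:
{"fn": "carry_out", "kwargs": {"series": [{"gripper": 0, "x": 35, "y": 20, "z": 0, "turn": 0}, {"gripper": 0, "x": 75, "y": 42, "z": 0, "turn": 0}, {"gripper": 0, "x": 115, "y": 64, "z": 0, "turn": 0}, {"gripper": 0, "x": 155, "y": 86, "z": 10, "turn": 0}, {"gripper": 0, "x": 190, "y": 104, "z": 30, "turn": 0}, {"gripper": 0, "x": 203, "y": 108, "z": 55, "turn": 0}, {"gripper": 0, "x": 203, "y": 108, "z": 85, "turn": 0}, {"gripper": 0, "x": 203, "y": 108, "z": 97, "turn": 0}, {"gripper": 0, "x": 203, "y": 108, "z": 97, "turn": 0}, {"gripper": 0, "x": 203, "y": 108, "z": 97, "turn": 0}]}}

```text
t: 40.6
ee_pos: [0.5654, -0.0822, 0.1365]
tool_rot: [[0.063, 0.998, 0.031], [0.998, -0.064, 0.011], [0.013, 0.03, -0.999]]
wrist_force: [0.2, 0.1, 0.2]
opening: 0.0007
```

```bash
python3 leaf.py -1 .065 .008 .03 1.7 0.0 .1
```

```text
t 40.6 chest-frame [ 0.0302 -0.1552] 0.1365 F [0.2 0.1 0.2] open 0.0007
start high [  1.    1.7 -63.5] start low [ 0.2 -0.3  1.5]
1.7 [38.9 -0.3  2.3]
1.6 [45.3 -0.2  0.5]
1.5 [51.8 -0.2 -0.7]
1.4 [58.5 -0.1 -1.2]
1.3 [65.1 -0.1 -1.1]
1.2 [71.7 -0.1 -0.3]
1.1 [78.2 -0.2  1.2]
1.0 [84.5 -0.2  3.3]
0.9 [90.6 -0.3  6. ]
0.8 [96.3 -0.4  9.3]
0.7 [101.7  -0.5  13.2]
0.6 [106.7  -0.6  17.6]
0.5 [111.2  -0.8  22.4]
0.4 [115.3  -0.9  27.7]
0.3 [118.7  -1.1  33.4]
0.2 [121.6  -1.3  39.4]
0.1 [123.9  -1.5  45.6]
-0.0 [125.5  -1.7  52.1]
```

Call:
{"fn": "carry_out", "kwargs": {"series": [{"gripper": 0, "x": 20, "y": 0, "z": 1, "turn": 0}, {"gripper": 0, "x": 35, "y": 0, "z": 1, "turn": 0}, {"gripper": 0, "x": 45, "y": 0, "z": 0, "turn": 0}, {"gripper": 0, "x": 52, "y": 0, "z": -1, "turn": 0}, {"gripper": 0, "x": 58.5, "y": 0, "z": -1, "turn": 0}, {"gripper": 0, "x": 65, "y": 0, "z": -1, "turn": 0}, {"gripper": 0, "x": 72, "y": 0, "z": 0, "turn": 0}, {"gripper": 0, "x": 78, "y": 0, "z": 1, "turn": 0}, {"gripper": 0, "x": 84.5, "y": 0, "z": 3, "turn": 0}, {"gripper": 0, "x": 84.5, "y": 0, "z": 3, "turn": 0}]}}

```text
t: 41.6
ee_pos: [0.5718, 0.0042, 0.1371]
tool_rot: [[0.062, 0.997, 0.035], [0.998, -0.063, 0.014], [0.016, 0.034, -0.999]]
wrist_force: [-0.8, 2.5, 9.3]
opening: 0.0008
```

```bash
python3 leaf.py -1 .065 .008 .03 1.0 0.0 .1; python3 - <<'E'
from h import *
cv2.imwrite("pics/leaf1.png",np.hstack([cv2.resize(robot.read_camera("top")[170:330,220:420],(400,320)),cv2.resize(robot.read_camera("scene")[130:330,230:450],(352,320))]))
E
```

```text
t 41.6 chest-frame [ 0.0311 -0.0685] 0.1371 F [-0.8  2.5  9.3] open 0.0008
start high [-85.5   0.9 -64.2] start low [-86.5  -1.3   0.7]
1.0 [-2.2 -1.2  2.8]
0.9 [ 3.9 -1.3  5.5]
0.8 [ 9.6 -1.4  8.9]
0.7 [15.  -1.5 12.8]
0.6 [20.  -1.6 17.2]
0.5 [24.5 -1.8 22. ]
0.4 [28.5 -1.9 27.3]
0.3 [32.  -2.1 33. ]
0.2 [34.8 -2.3 39. ]
0.1 [37.1 -2.5 45.3]
0.0 [38.7 -2.7 51.7]
```

View pics/leaf1.png

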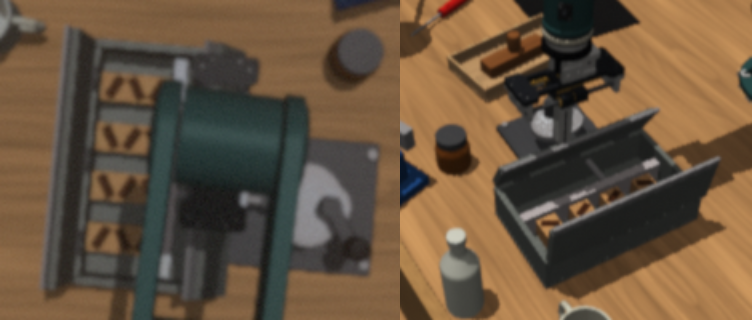

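The rebated leaf has followed the fingertip to about 1 rad, with the blocks unmoved.

Call:
{"fn": "carry_out", "kwargs": {"series": [{"gripper": 0, "x": 4, "y": -1, "z": 5.5, "turn": 0}, {"gripper": 0, "x": 9.6, "y": -1, "z": 9, "turn": 0}, {"gripper": 0, "x": 15, "y": -1, "z": 13, "turn": 0}, {"gripper": 0, "x": 20, "y": -1, "z": 17, "turn": 0}, {"gripper": 0, "x": 24.5, "y": -1, "z": 22, "turn": 0}, {"gripper": 0, "x": 28.5, "y": -1, "z": 27, "turn": 0}, {"gripper": 0, "x": 32, "y": -1, "z": 33, "turn": 0}, {"gripper": 0, "x": 35, "y": -1, "z": 39, "turn": 0}, {"gripper": 0, "x": 37, "y": -1, "z": 45, "turn": 0}, {"gripper": 0, "x": 38, "y": -1, "z": 50, "turn": 0}]}}

```text
t: 42.7
ee_pos: [0.5744, 0.043, 0.0866]
tool_rot: [[0.062, 0.998, 0.033], [0.998, -0.063, 0.014], [0.016, 0.032, -0.999]]
wrist_force: [-0.0, 2.3, 2.7]
opening: 0.0003
```

```bash
python3 leaf.py -1 .065 .008 .03 0.1 0.0 .1
```

```text
t 42.7 chest-frame [ 0.0312 -0.0296] 0.0866 F [-0.   2.3  2.7] open 0.0003
start high [-123.5    2.2 -115.4] start low [-124.6    0.2  -50.5]
0.1 [-1.  -1.  -5.9]
0.0 [ 0.6 -1.2  0.5]
```

Call:
{"fn": "carry_out", "kwargs": {"series": [{"gripper": 0, "x": 0, "y": 0, "z": 1, "turn": 0}, {"gripper": 0, "x": 0, "y": 0, "z": 2, "turn": 0}, {"gripper": 0, "x": 0, "y": 0, "z": 3, "turn": 0}, {"gripper": 0, "x": 0, "y": 0, "z": 3, "turn": 0}, {"gripper": 0, "x": 0, "y": 0, "z": 3, "turn": 0}, {"gripper": 0, "x": 0, "y": 0, "z": 3, "turn": 0}, {"gripper": 0, "x": 0, "y": 0, "z": 3, "turn": 0}, {"gripper": 0, "x": 0, "y": 0, "z": 3, "turn": 0}, {"gripper": 0, "x": 0, "y": 0, "z": 3, "turn": 0}, {"gripper": 0, "x": 0, "y": 0, "z": 3, "turn": 0}]}}

```text
t: 43.7
ee_pos: [0.5745, 0.043, 0.0862]
tool_rot: [[0.063, 0.997, 0.034], [0.998, -0.063, 0.014], [0.017, 0.033, -0.999]]
wrist_force: [-5.8, 2.0, 12.0]
opening: 0.0004
```

Call:
{"fn": "carry_out", "kwargs": {"series": [{"gripper": 0, "x": 0, "y": 0, "z": -20, "turn": 0}, {"gripper": 0, "x": 0, "y": 0, "z": -60, "turn": 0}, {"gripper": 0, "x": 0, "y": 0, "z": -100, "turn": 0}, {"gripper": 0, "x": 0, "y": 0, "z": -130, "turn": 0}, {"gripper": 0, "x": 30, "y": 0, "z": -135, "turn": 0}, {"gripper": 0, "x": 70, "y": 0, "z": -135, "turn": 0}, {"gripper": 0, "x": 115, "y": 0, "z": -135, "turn": 0}, {"gripper": 0, "x": 155, "y": 0, "z": -135, "turn": 0}, {"gripper": 0, "x": 180, "y": 0, "z": -135, "turn": 0}, {"gripper": 0, "x": 185, "y": 0, "z": -135, "turn": 0}]}}

```text
t: 44.7
ee_pos: [0.5809, 0.2275, 0.2222]
tool_rot: [[0.06, 0.998, 0.031], [0.998, -0.06, 0.013], [0.015, 0.03, -0.999]]
wrist_force: [0.6, -1.2, 0.1]
opening: 0.0006
```

```bash
python3 leaf.py 1 .08 .008 .03 1.7 1.6 .1; python3 - <<'E'
from h import *
a=robot.read_camera("top");b=robot.read_camera("scene")
cv2.imwrite("pics/leaf2.png",np.hstack([cv2.resize(a[170:330,220:420],(400,320)),cv2.resize(b[130:330,230:450],(352,320))]))
M={(-1,n):robot.cut_out(n,"rebated_leaf")[0]["pixels"] for n in CAL}
for k,m in M.items(): 
    def cost(ang):
        h=cv2.convexHull((proj(leafpts((.5452,.0746,-.0644),ang,-1),k[1])*16).astype(np.int32)); r=np.zeros(m.shape,np.uint8)
        cv2.fillConvexPoly(r,h,1,shift=4); r=r>0; return 1-(r&m).sum()/(r|m).sum()
    v=[(round(cost(x),3),x) for x in np.arange(-.06,.5,.03).round(2)]; print(k[1],m.sum(),min(v))
E
```

```text
t 44.7 chest-frame [0.0258 0.1549] 0.2222 F [ 0.6 -1.2  0.1] open 0.0006
start high [-0.3  3.5 22.4] start low [-1.3  1.5 87.3]
1.7 [-37.8   1.8  72.2]
1.6 [-45.7   1.8  70.1]
scene 1784 (np.float64(0.399), np.float64(-0.06))
top 4369 (np.float64(0.04), np.float64(-0.03))
```

View pics/leaf2.png

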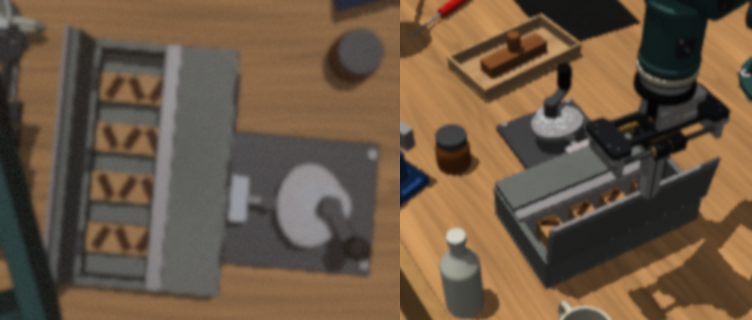

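The rebated leaf is shut: the fingertip stopped on it at z 86 mm, its closed height, and its step shows at crop column 165. Now the flanged leaf.

Call:
{"fn": "carry_out", "kwargs": {"series": [{"gripper": 0, "x": 0, "y": 2, "z": 30, "turn": 0}, {"gripper": 0, "x": 0, "y": 2, "z": 60, "turn": 0}, {"gripper": 0, "x": 0, "y": 2, "z": 72, "turn": 0}, {"gripper": 0, "x": -10, "y": 2, "z": 72, "turn": 0}, {"gripper": 0, "x": -20, "y": 2, "z": 72, "turn": 0}, {"gripper": 0, "x": -30, "y": 2, "z": 72, "turn": 0}, {"gripper": 0, "x": -38, "y": 2, "z": 72, "turn": 0}, {"gripper": 0, "x": -46, "y": 2, "z": 70, "turn": 0}, {"gripper": 0, "x": -50, "y": 2, "z": 69, "turn": 0}, {"gripper": 0, "x": -50, "y": 2, "z": 69, "turn": 0}]}}

```text
t: 45.9
ee_pos: [0.5828, 0.1741, 0.1546]
tool_rot: [[0.065, 0.997, 0.034], [0.998, -0.065, 0.012], [0.015, 0.033, -0.999]]
wrist_force: [0.3, -0.2, -0.6]
opening: 0.001
```

```bash
python3 leaf.py 1 .08 .008 .03 1.6 0.0 .1
```

```text
t 45.9 chest-frame [0.0312 0.1017] 0.1546 F [ 0.3 -0.2 -0.6] open 0.001
start high [ 53.9   0.3 -44.7] start low [53.  -1.9 20.3]
1.6 [ 8.6 -1.3  3.1]
1.5 [ 0.6 -1.2  1.8]
1.4 [-7.5 -1.2  1.2]
1.3 [-15.7  -1.2   1.5]
1.2 [-23.7  -1.2   2.5]
1.1 [-31.6  -1.3   4.4]
1.0 [-39.3  -1.4   7.1]
0.9 [-46.6  -1.5  10.5]
0.8 [-53.6  -1.6  14.6]
0.7 [-60.2  -1.8  19.4]
0.6 [-66.2  -1.9  24.8]
0.5 [-71.7  -2.1  30.8]
0.4 [-76.5  -2.3  37.3]
0.3 [-80.7  -2.6  44.3]
0.2 [-84.1  -2.8  51.7]
0.1 [-86.8  -3.1  59.3]
-0.0 [-88.7  -3.3  67.2]
```

Call:
{"fn": "carry_out", "kwargs": {"series": [{"gripper": 0, "x": -8, "y": -1, "z": 1, "turn": 0}, {"gripper": 0, "x": -16, "y": -1, "z": 1.5, "turn": 0}, {"gripper": 0, "x": -24, "y": -1, "z": 2.5, "turn": 0}, {"gripper": 0, "x": -31.5, "y": -1, "z": 4.5, "turn": 0}, {"gripper": 0, "x": -39, "y": -1, "z": 7, "turn": 0}, {"gripper": 0, "x": -46.5, "y": -1, "z": 10.5, "turn": 0}, {"gripper": 0, "x": -53.5, "y": -1, "z": 14.5, "turn": 0}, {"gripper": 0, "x": -60, "y": -1, "z": 19.5, "turn": 0}, {"gripper": 0, "x": -66, "y": -1, "z": 25, "turn": 0}, {"gripper": 0, "x": -66, "y": -1, "z": 25, "turn": 0}]}}

```text
t: 46.9
ee_pos: [0.5775, 0.1073, 0.127]
tool_rot: [[0.066, 0.997, 0.031], [0.998, -0.067, 0.011], [0.013, 0.03, -0.999]]
wrist_force: [-0.0, -0.5, 0.4]
opening: 0.0007
```

```bash
python3 leaf.py 1 .08 .008 .03 0.6 0.0 .1
```

```text
t 46.9 chest-frame [0.0301 0.0347] 0.127 F [-0.  -0.5  0.4] open 0.0007
start high [121.2   1.8 -71.4] start low [ 1.204e+02 -1.000e-01 -6.500e+00]
0.6 [ 1.2 -0.1 -1.8]
0.5 [-4.3 -0.2  4.3]
0.4 [-9.1 -0.4 10.8]
0.3 [-13.3  -0.6  17.8]
0.2 [-16.7  -0.9  25.1]
0.1 [-19.4  -1.1  32.8]
0.0 [-21.3  -1.3  40.7]
```

Call:
{"fn": "carry_out", "kwargs": {"series": [{"gripper": 0, "x": -4, "y": 0, "z": 4, "turn": 0}, {"gripper": 0, "x": -9, "y": 0, "z": 11, "turn": 0}, {"gripper": 0, "x": -13, "y": 0, "z": 18, "turn": 0}, {"gripper": 0, "x": -17, "y": 0, "z": 25, "turn": 0}, {"gripper": 0, "x": -19.5, "y": 0, "z": 33, "turn": 0}, {"gripper": 0, "x": -21, "y": 0, "z": 39, "turn": 0}, {"gripper": 0, "x": -21, "y": 0, "z": 42, "turn": 0}, {"gripper": 0, "x": -21, "y": 0, "z": 43.5, "turn": 0}, {"gripper": 0, "x": -21, "y": 0, "z": 43.5, "turn": 0}, {"gripper": 0, "x": -21, "y": 0, "z": 43.5, "turn": 0}]}}

```text
t: 47.9
ee_pos: [0.5771, 0.0863, 0.0861]
tool_rot: [[0.066, 0.997, 0.031], [0.998, -0.066, 0.01], [0.012, 0.03, -0.999]]
wrist_force: [-7.0, -1.6, 12.1]
opening: 0.0006
```

Call:
{"fn": "carry_out", "kwargs": {"series": [{"gripper": 0, "x": 0, "y": 0, "z": 0, "turn": 0}, {"gripper": 0, "x": 0, "y": 0, "z": -20, "turn": 0}, {"gripper": 0, "x": 0, "y": 0, "z": -60, "turn": 0}, {"gripper": 0, "x": 0, "y": 0, "z": -100, "turn": 0}, {"gripper": 0, "x": 0, "y": 0, "z": -130, "turn": 0}, {"gripper": 0, "x": 40, "y": 0, "z": -135, "turn": 0}, {"gripper": 0, "x": 85, "y": 0, "z": -135, "turn": 0}, {"gripper": 0, "x": 130, "y": 0, "z": -135, "turn": 0}, {"gripper": 0, "x": 175, "y": 0, "z": -135, "turn": 0}, {"gripper": 0, "x": 200, "y": 0, "z": -135, "turn": 0}]}}

```text
t: 48.9
ee_pos: [0.5857, 0.2878, 0.2223]
tool_rot: [[0.063, 0.998, 0.03], [0.998, -0.064, 0.01], [0.012, 0.03, -0.999]]
wrist_force: [-0.8, 0.6, -0.0]
opening: 0.0005
```

```bash
python3 plan.py; python3 - <<'E'
from h import *
a=robot.read_camera("top");b=robot.read_camera("scene")
cv2.imwrite("pics/end.png",np.hstack([cv2.resize(a[170:330,220:420],(400,320)),cv2.resize(b[130:330,230:450],(352,320))]))
E
```

```text
t 48.9 pos [0.5857 0.2878 0.2223] a 1.507 open 0.5 F [-0.8  0.6 -0. ] q6 0.43
```

View pics/end.png

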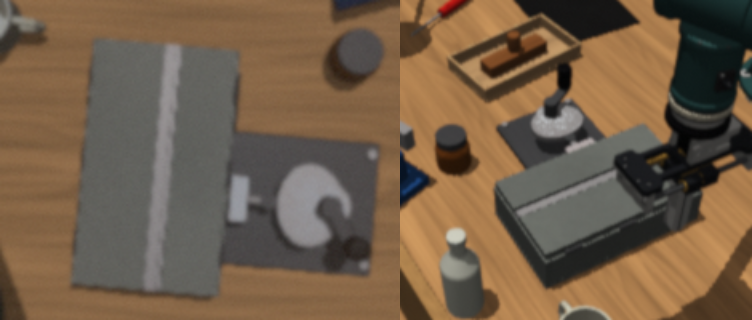

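Both leaves are shut and level, with the flange strip lapping at crop column 165. The bar is in the tray, the crank is unmoved, and the robot is clear. I'm handing in the job.

```bash
python3 -c "
from cell import robot
print(robot.finish_job())"
```

```text
the job is handed in; nothing more can be done
None
```

The job is done and handed in at about 49 s of the 210 s allowed; the robot gave no verdict.

I laid the packing bar in the tray and all four blocks side by side on the bed. I then cranked the cam into the dwell and shut the rebated leaf, with the flanged leaf last over it.

**Last checks:**
- **Crank:** it measured 2.62 rad after I let go, inside the 2.1 to 3.1 rad dwell.
- **Blocks:** the picture taken after cranking showed all four against the fence with the jaw on their ends. I judged this by eye, and they are hidden now that the lid is shut.
- **Leaves:** when pressed, each stopped the fingertip at z = 86 mm, which is its closed height, with about 12 N of contact force. The last picture shows both level with the flange lapped over.
- **Rebated leaf angle:** one check disagreed. The top camera fitted it as shut (loss 0.04), but the scene camera fit was poor (loss 0.40) because the arm and the other leaf were in the way, so I did not rely on it.
- **Bystanders:** I did not measure them again. Those visible in the later pictures looked unmoved, and the robot was clear of everything at the end.

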